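Put away the cups and paints on the parking tray

TASK

Pack up after the painting class: slide the blue tray out from behind its red keeper until it is clear of the bay's roof, then stand every paint jar on it upright and nest all the upside-down water cups on it, small under large, mouths down. Then slide the loaded tray back through the gate under the roof, in to the back and over to the left behind the red keeper, as it was, never lifting the tray off the table. Leave the brush pot, the ornament and the glass jar alone.

Things in the scene. Friction and masses are not known exactly. Their poses are not given: they have to be found in the camera images.
- bay: Parking bay, fixed, light wood. Origin: on the table, middle of the gate line (open front); x points into the bay (away from the robot), y left, z up; turned up to 0.12 rad. In mm in this frame: guides 30 high and 12 thick; right guide's inner face y=-112, x -60 to 185; left guide's inner face y=172, x -14 to 185; back stop's inner face x=185. Gate: y -112 to 112; the tray is 214 wide
- bay_keeper (a point): Top centre of the red keeper, a curb 25 mm high in the left of the bay's front, at x=-7, y=148 mm in the bay's frame. It fills x -14 to 0, y 112 to 184. Once the tray is in behind the gate line it can shift 65 mm left, behind the keeper. Parked: tray in to the back (centre at x 85 to 100) and then fully left (centre at y 50 to 65)
- bay_roof (a point): Middle of the front edge of the clear acrylic roof, at x=95, y=30, z=122 mm in the bay's frame. Underside of the roof 122 mm above the table, top 132 mm; it covers x 95 to 197, y -124 to 184 and stands on four 12 mm square posts at x=105 and 191, y=-118 and 178. Clear of the roof: the tray's whole length in front of this edge (tray centre at x below 10)
- tray_floor (a point): Centre of the floor (upper face) of the loose blue tray, 6 mm above its underside. Tray 170 mm along its x, 214 mm along its y, walls 4 mm, rim 18 mm above the table, about 0.5 kg, slides on the table. Its x points away from its grip, into the bay. At the start it is empty and parked behind the keeper
- tray_grip (a point): Point to grip the tray by, on its upright wooden grip: a flat post 12 mm thick along the tray's y, 30 mm wide along its x, up to 100 mm above the table, standing at x=-62, y=0 mm from the tray centre. This point is 80 mm above the table. The post stays in front of the roof when the tray is parked. Axes as the tray's
- cup_s_mid (a point): Small green plastic water cup, upside-down, 66 mm high, tapered: outer diameter 34 mm at the closed end (top), 48 mm at the mouth (below); wall 3 mm, closed end 4 mm. Point: on the axis half-way up, 33 mm above the rim; z up. A larger cup covers a smaller one wholly and stands on its own rim, 4 mm to spare all round (12 mm for large over small). May be absent
- cup_m_mid (a point): Middle yellow plastic water cup, upside-down, 78 mm high, tapered: outer diameter 49 mm at the closed end (top), 63 mm at the mouth (below); wall 3 mm, closed end 4 mm. Point: on the axis half-way up, 39 mm above the rim; z up. A larger cup covers a smaller one wholly and stands on its own rim, 4 mm to spare all round (12 mm for large over small). May be absent
- cup_l_mid (a point): Large orange plastic water cup, upside-down, 90 mm high, tapered: outer diameter 64 mm at the closed end (top), 78 mm at the mouth (below); wall 3 mm, closed end 4 mm. Point: on the axis half-way up, 45 mm above the rim; z up. A larger cup covers a smaller one wholly and stands on its own rim, 4 mm to spare all round (12 mm for large over small). May be absent
- jar_yellow_mid (a point): Closed yellow paint jar with paper band and black lid, standing, a 56 mm diameter, 50 mm high cylinder, about 0.15 kg. The point is its centre, half-way up; z up. May be absent
- jar_blue_mid (a point): Closed blue paint jar with paper band and white lid, standing, a 56 mm diameter, 50 mm high cylinder, about 0.15 kg. The point is its centre, half-way up; z up. May be absent
- jar_red_mid (a point): Closed red paint jar with paper band and white lid, standing, a 56 mm diameter, 50 mm high cylinder, about 0.15 kg. The point is its centre, half-way up; z up. May be absent
- brush_pot: White ceramic pot of brushes, 88 mm across, 100 mm high (brushes reach 190 mm high and 48 mm out), origin at the centre of its foot; leave alone
- ornament: Small painted plaster ornament, 68 mm across, 45 mm high, origin under its centre; leave alone
- glass_jar: Lidded glass jar, 80 mm across, 100 mm high, origin at the centre of its foot; leave alone
Things that resemble listed ones, but are neither listed nor needed, are in the scene too. Several things look just like the part that bears cup_s_mid: the one meant starts farthest to the robot's right.

How it is judged:
By the outcome, as a careful person would: the job done as asked, in the order asked, and still so for the second after the job is handed in, with the robot touching nothing.
Of cup_s, cup_m, cup_l only 2 to 3 are there at a start; the rules pass over those that are not, and their reading is None.
Of jar_yellow, jar_blue, jar_red only 2 to 3 are there at a start; the rules pass over those that are not, and their reading is None.
At some moment in a run one of jar_yellow, jar_blue, jar_red may be knocked a few centimetres aside while the robot is not near it.
It also fails if it takes over 210 s, if anything falls off the work surface, if the arm or the gripper's body presses on something with over 40 N, if the wrist force passes 120 N, or if a joint passes its speed limit or range.

ROBOT

A 7-joint arm with a two-finger parallel gripper is mounted at the origin on the work surface. World frame = base frame: x ahead of the robot, y to its left, z up, the work surface at z = 0. Lengths are in m, angles in rad, forces in N, time in s.
With the tool pointing down it reaches from about 0.4 to 0.875 m from the base axis. Payload 6.5 kg.
Tool frame: the origin (TCP) lies midway between the tips of the shut fingers; the grasp point (between the pads) lies 19 mm behind it; z points along the fingers, y is the line along which they close (so a half turn about z gives the same grasp; the last joint's range is limited). The gripper opens to 85 mm and grips with 20 to 120 N. Pads are 22 mm wide; open, the fingers measure 114 mm over their backs; the gripper's body (76 mm by 85 mm) begins 54 mm behind the grasp point. The pads swing forward as they close: fully open they stand 13 mm farther back than shut.
Start: joints at [1.166, 0.536, -0.004, 1.538, 0.003, 1.067, -0.071], TCP at [0.216, -0.613, 0.231] pointing down, gripper open.
Joint ranges: [-2.7, 2.7], [-0.37, 2.16], [-1.27, 1.26], [0.24, 2.4], [-1.31, 4.45], [0.19, 1.91], [-2.76, 2.76]. Speed limits (rad/s): [2.39, 2.39, 3.14, 3.14, 3.14, 3.14, 3.14].

INTERFACE

Orientations are given as a unit quaternion [x, y, z, w].
In Python, from rig import status, imaging, r gives the robot as it stands.
- The arm moves only by the tool carry_out, never from a script. Its argument "rows" is a list of rows, each an object with "fingers": the opening, from 0 (shut) to 1 (fully open); "slide": the shift along the tool's x, y, z in m, a list of three; "rot": the turn, a rotation vector about the tool's x, y, z in rad, a list of three. A call has 1 to 5 rows; each row shifts and turns the commanded pose from where the row before left it, along the tool's axes as they then stand; what a row does not reach is not made up. A row lasts 1/8 s, in which the tool goes at most 62.5 mm and 10.7 degrees, less where a joint would pass 70% of its speed; a pose out of reach is approached as far as the arm can. A call with a gripper value outside its range is refused whole. The fingers move at their own pace and stop on an object; "squeeze" is the grip in N (left out, the last holds). Time passes only in rows, so rows that do not move let the fingers close. It gives the time, the measured TCP pose, the force, the opening and the grip force at its end, in the units of the state.
- status.observe(): the state, without advancing time (a new reading comes with each control period).
- imaging.capture(name): name is "scene" or "side" or "wrist"; returns a dict with "img" (480x640x3 uint8, blue, green, red), "fx", "fy", "cx", "cy" (pixels), "k1" (the pictures are not rectified: a ray, as slopes to the right and down, at radius r is drawn at 1 + k1 r^2 times it, then the intrinsics apply), "world_from_camera" (4x4, takes a point from camera to world coordinates). Camera axes: x right, y down, z forward; pixel columns grow to the right and rows downward; lengths in m; the calibration is good to about 2 mm. A picture is of the moment at which its call begins. There is no depth.
- r.close_job(): hands the job in; it is judged then, once.
The state is a dict: "time": time; "qpos": joint angles; "qvel": joint speeds; "joint_torque": joint torques, N m; "position": TCP position; "tcp_rot": TCP orientation; "contact_force": force on the tool from outside, world axes, zero at the start; "ft_torque": the same for the moment, N m; "grip_width": finger opening in m; "finger_force": force on a finger pad.
Only numpy, scipy, OpenCV 4.12 (cv2) and the standard library are available. Lean on these libraries where they do the work, as an engineer would, in place of code of your own. Each camera call takes 0.05 s, during which the arm holds its last target. There are 200 camera calls.

## Working session

There is one attempt and no reset: what is moved stays moved. The work goes in short steps, Python scripts to look and compute and a tool call to move; the robot and the scene stay as the last step left them, time stands still between calls to the robot, and variables do not carry over. Pictures are saved under pics/ and viewed, at most 14 in all, crops included, and the job is handed in when it is done.

Besides the shell and the picture viewer there is one more tool, called after ">>>" by a JSON object that holds its "method" and its "body". carry_out: Moves the arm, as the interface text tells. Its arguments: {"type":"object","properties":{"rows":{"type":"array","items":{"type":"object","properties":{"fingers":{"type":"number"},"slide":{"type":"array","items":{"type":"number"}},"rot":{"type":"array","items":{"type":"number"}}}}},"squeeze":{"type":"number"}},"required":["rows"]}

```bash
ls; mkdir -p pics; cat > h.py <<'E'
import cv2,numpy as np
from rig import status,imaging,r
def cap(n,f=None):
    c=imaging.capture(n)
    if f: cv2.imwrite('pics/'+f,c['img'])
    c.pop('img') if False else None
    np.save(f'cam_{n}.npy',c,allow_pickle=True)
    return c
def load(n): return np.load(f'cam_{n}.npy',allow_pickle=True).item()
def K(c): return np.array([[c['fx'],0,c['cx']],[0,c['fy'],c['cy']],[0,0,1.]]),np.array([c['k1'],0,0,0.])
def at(c,u,v,z):
    k,d=K(c); p=cv2.undistortPoints(np.array([[[u,v]]],float),k,d)[0,0]
    T=np.array(c['world_from_camera']); w=T[:3,:3]@np.array([p[0],p[1],1]); o=T[:3,3]
    return o+w*(z-o[2])/w[2]
def pix(c,p):
    k,d=K(c); T=np.linalg.inv(np.array(c['world_from_camera']))
    return cv2.projectPoints(np.array(p,float).reshape(-1,1,3),cv2.Rodrigues(T[:3,:3])[0],T[:3,3],k,d)[0][:,0]
E
python3 - <<'E'
from h import *
print(status.observe())
for n in('scene','side','wrist'):
    c=cap(n,n+'0.png'); print(n,c['fx'],c['k1'],np.round(c['world_from_camera'],3).tolist())
E
```

```text
pics
{'time': 0.0, 'qpos': array([ 1.16582239,  0.53716774, -0.00445486,  1.53890818,  0.00253996,
        1.06733709, -0.07120494]), 'qvel': array([ 5.53811950e-04,  6.43676487e-04, -2.91472464e-04, -1.28658632e-03,
       -4.15694056e-04, -8.39844903e-05,  1.95993581e-05]), 'joint_torque': array([-1.99845226e-04, -5.83409357e+01,  1.04874361e+00, -2.59107971e+01,
        1.23286218e-02,  9.48556408e-03,  4.21598918e-05]), 'position': array([ 0.21579991, -0.61242445,  0.23039826]), 'tcp_rot': array([ 9.85683504e-01,  1.68603695e-01, -1.88531257e-04, -8.87935032e-04]), 'contact_force': array([ 0.03907937,  0.25972894, -0.72207601]), 'ft_torque': array([-0.03416241, -0.02243034, -0.0408406 ]), 'finger_force': 0.0, 'grip_width': 0.08562068714130722}
scene 438.9147108330976 -0.07255811347602363 [[-0.809, 0.407, -0.423, 1.005], [0.587, 0.542, -0.601, 0.736], [-0.016, -0.735, -0.678, 0.879], [0.0, 0.0, 0.0, 1.0]]
side 438.84275387880945 -0.05000480448462878 [[-0.746, -0.465, 0.477, 0.068], [-0.666, 0.505, -0.549, 0.609], [0.014, -0.728, -0.686, 0.78], [0.0, 0.0, 0.0, 1.0]]
wrist 386.3264815346066 -0.026602812410362837 [[0.333, -0.897, -0.29, 0.291], [-0.943, -0.317, -0.101, -0.587], [-0.002, 0.307, -0.952, 0.373], [0.0, 0.0, 0.0, 1.0]]
```

View pics/scene0.png

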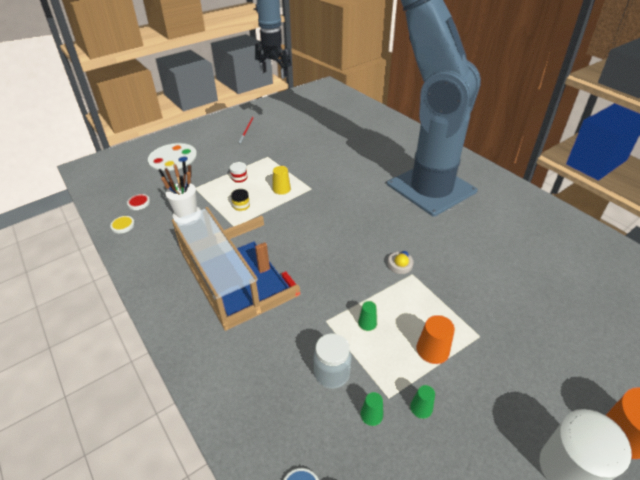

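View pics/side0.png

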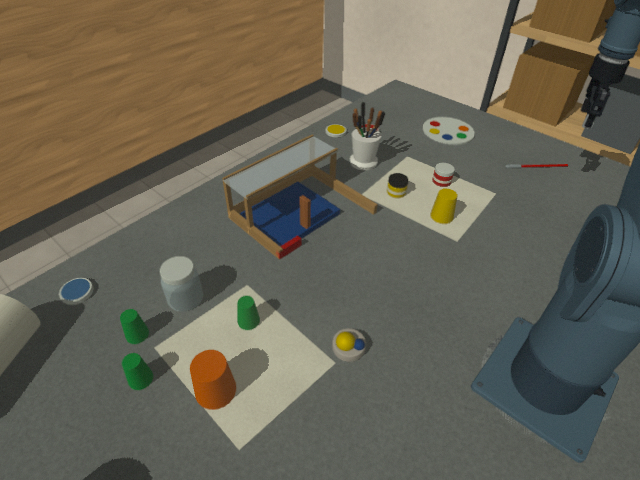

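Yellow and red jars (no blue), all three cups. The small cup meant is the green one on the mat (scene ~(369,316)); the yellow cup and jars sit on the right-hand mat. I'll enlarge the bay for its corners and fit the round things by silhouettes.

```bash
python3 - <<'E'
from h import *
a=cv2.imread('pics/scene0.png')[190:340,150:340]; b=cv2.imread('pics/side0.png')[130:270,210:400]
cv2.imwrite('pics/cs.png',cv2.resize(a,None,fx=4,fy=4,interpolation=cv2.INTER_CUBIC))
cv2.imwrite('pics/cd.png',cv2.resize(b,None,fx=4,fy=4,interpolation=cv2.INTER_CUBIC))
E
cat > fit.py <<'E'
from h import *
from scipy.optimize import minimize
HS={'green':(50,80),'yellow':(20,33),'orange':(6,15)}
def circ(x,y,z,d): t=np.linspace(0,2*np.pi,40); return np.c_[x+d/2*np.cos(t),y+d/2*np.sin(t),z+0*t]
M={'s':('green',.048,.034,.066),'m':('yellow',.063,.049,.078),'l':('orange',.078,.064,.090)}
def sil(c,x,y,z0,d0,d1,h):
    return cv2.convexHull(pix(c,np.r_[circ(x,y,z0,d0),circ(x,y,z0+h,d1)]).astype(np.float32))
def hsvmask(c,col,vmin=60):
    h=cv2.cvtColor(c['img'],cv2.COLOR_BGR2HSV); lo,hi=HS[col]
    return cv2.inRange(h,(lo,140,vmin),(hi,255,255))
def cup(cams,k,xy,z0=0):
    col,d0,d1,h=M[k]; ms=[]
    for c in cams:
        m=hsvmask(c,col); f=cv2.dilate(cv2.fillConvexPoly(np.zeros_like(m),sil(c,*xy,z0,d0,d1,h).astype(np.int32),255),np.ones((31,31)))
        ms.append(m&f)
    def cost(p):
        e=0
        for c,m in zip(cams,ms):
            s=np.zeros((480,640),np.uint8); cv2.fillConvexPoly(s,np.round(sil(c,*p,z0,d0,d1,h)*16).astype(np.int32),255,shift=4,lineType=cv2.LINE_AA)
            e+=np.abs(s.astype(float)-m).sum()/255/max(1,(m>0).sum())
        return e
    q=minimize(cost,xy,method='Nelder-Mead',options=dict(initial_simplex=[xy,[xy[0]+.012,xy[1]],[xy[0],xy[1]+.012]],xatol=2e-4))
    return q.x,q.fun/len(cams)
E
python3 - <<'E'
from fit import *
s,d=load('scene'),load('side')
for k,b in (('s',(369,327)),('m',(283,191)),('l',(435,357))):
    g=at(s,*b,0)[:2]; print(k,g,cup([s],k,g),cup([d],k,g),cup([s,d],k,g))
for n,u,v,U,V in(('yjar lid',240,194,398,179),('rjar lid',238,167,443,169)):
    print(n,at(s,u,v,.05),at(d,U,V,.05))
for n,u,v,z in(('pot',184,215,0),('orn',400,268,0),('glass',332,380,0)): print(n,at(s,u,v,z))
E
```

```text
s [0.53872629 0.29872455] (array([0.53300907, 0.28255785]), np.float64(0.4646155481162655)) (array([0.53948352, 0.28549756]), np.float64(0.7355379962930446)) (array([0.53777005, 0.28577741]), np.float64(0.6051170895086182))
m [ 0.40635775 -0.28508968] (array([ 0.39880025, -0.30485115]), np.float64(0.26366782006920414)) (array([ 0.40469679, -0.29865791]), np.float64(0.15037641333905827)) (array([ 0.40463641, -0.29860029]), np.float64(0.21009519780432567))
l [0.47309081 0.45244915] (array([0.45903002, 0.43394397]), np.float64(0.15072247135027403)) (array([0.46593828, 0.43320659]), np.float64(0.0902999235322439)) (array([0.4638416 , 0.43386532]), np.float64(0.12234249147214972))
yjar lid [ 0.55650327 -0.29584853  0.05      ] [ 0.55414022 -0.29644288  0.05      ]
rjar lid [ 0.48824671 -0.43396808  0.05      ] [ 0.48531853 -0.4279455   0.05      ]
pot [ 0.72504556 -0.37007049  0.        ]
orn [0.34198076 0.20234102 0.        ]
glass [0.69650162 0.35683683 0.        ]
```

View pics/cs.png

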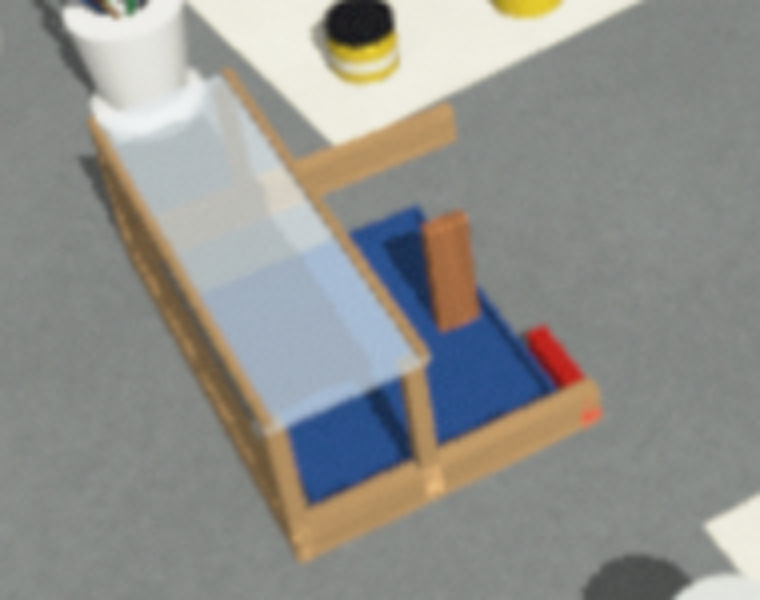

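View pics/cd.png

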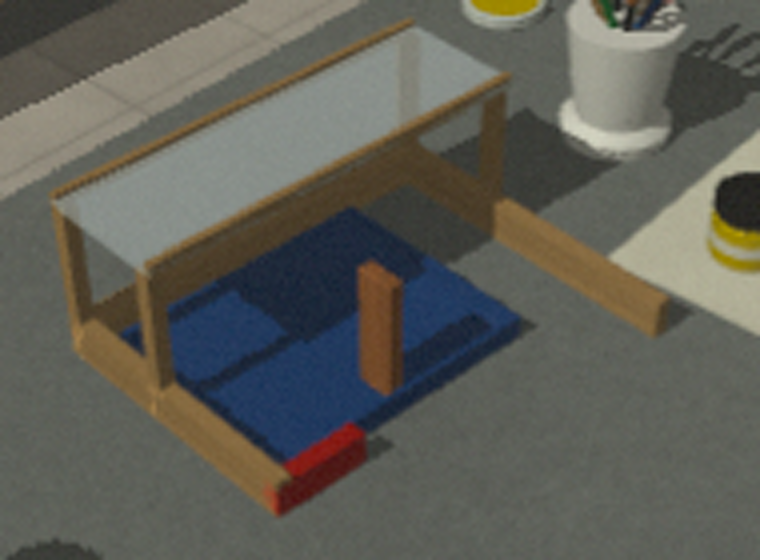

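The crops show the roof corners, keeper and the grip post cleanly (post top at crop scene (446,222), side (380,274)). Now I'll fit the bay pose.

```bash
python3 - <<'E'
from h import *
from scipy.optimize import least_squares
s,d=load('scene'),load('side')
S=[((600,418),(-14,184,0)),((305,558),(197,184,0)),((428,355),(95,184,132)),((268,430),(197,184,132)),((95,118),(197,-124,132)),((230,72),(95,-124,132))]
D=[((507,75),(95,-124,132)),((148,270),(95,184,132)),((55,197),(197,184,132)),((412,22),(197,-124,132)),((278,513),(-14,184,0)),((658,334),(-60,-112,0))]
o=[];
def f(p,ret=0):
    R=np.array([[np.cos(p[2]),-np.sin(p[2]),0],[np.sin(p[2]),np.cos(p[2]),0],[0,0,1]]); e=[]
    for c,L,u0,v0 in((s,S,150,190),(d,D,210,130)):
        P=np.array([q[1] for q in L])/1e3@R.T+[p[0],p[1],0]
        e.append(pix(c,P)-(np.array([q[0] for q in L])/4+[u0,v0]))
    return np.concatenate(e).ravel()
q=least_squares(f,[.55,-.05,0],loss='soft_l1'); print(q.x); print(np.round(q.fun.reshape(-1,2),1).tolist())
x,y,a=q.x
bay=lambda P:(np.array([[np.cos(a),np.sin(a)],[-np.sin(a),np.cos(a)]])@(np.array(P)[:2]-[x,y])).round(4)
for c,u,v in((s,150+446/4,190+222/4),(d,210+380/4,130+274/4)):
    p=at(c,u,v,.1); print('grip',p,bay(p))
np.save('bay.npy',q.x)
for P in((.538,.286),(.4046,-.2985),(.4638,.4338),(.555,-.296),(.487,-.431),(.725,-.37),(.342,.202),(.6965,.357)): print(P,bay(P),np.hypot(*P))
E
```

```text
[ 0.61271971 -0.06829238 -0.07304305]
[[0.9, -0.2], [-0.4, 0.9], [1.0, -1.8], [-0.3, -2.1], [-1.6, -0.1], [0.4, -1.8], [1.0, -0.2], [0.0, -0.5], [-1.9, -1.0], [-1.2, -1.3], [0.1, 1.9], [-1.1, 1.1]]
grip [ 0.64577613 -0.00682476  0.1       ] [0.0285 0.0637]
grip [ 0.64398039 -0.00934276  0.1       ] [0.0269 0.0611]
(0.538, 0.286) [-0.1004  0.3479] 0.6092946741930377
(0.4046, -0.2985) [-0.1908 -0.2448] 0.5027955946505498
(0.4638, 0.4338) [-0.1852  0.4899] 0.6350534465696569
(0.555, -0.296) [-0.0409 -0.2313] 0.629
(0.487, -0.431) [-0.0989 -0.3709] 0.6503306851133506
(0.725, -0.37) [ 0.134  -0.2927] 0.813956387038028
(0.342, 0.202) [-0.2897  0.2498] 0.39720020140981804
(0.6965, 0.357) [0.0525 0.4303] 0.7826629223363019
```

>>> {"method": "carry_out", "body": {"rows": [{"fingers":1,"rot":[0,0,0.137],"slide":[0,0,0]},{"fingers":1,"rot":[0,0,0.137],"slide":[0,0,0]},{"fingers":1,"rot":[0,0,0.138],"slide":[0,0,0]}]}}

```text
time: 0.52
position: [0.2159, -0.6128, 0.2309]
tcp_rot: [0.999, -0.039, -0.0, -0.0]
contact_force: [0.1, 0.6, 0.7]
grip_width: 0.0854
finger_force: 0.0
```

```bash
cat > p.py <<'E'
from h import *
from scipy.spatial.transform import Rotation as R
def bayxy(P):
    x,y,a=np.load('bay.npy'); return np.array([[np.cos(a),np.sin(a)],[-np.sin(a),np.cos(a)]])@(np.array(P)[:2]-[x,y])
def world(b,z=0):
    x,y,a=np.load('bay.npy'); return np.r_[np.array([[np.cos(a),-np.sin(a)],[np.sin(a),np.cos(a)]])@np.array(b)+[x,y],z]
def pose():
    s=status.observe(); m=R.from_quat(s['tcp_rot']).as_matrix()
    print('t %.1f bay mm'%s['time'],(bayxy(s['position'])*1e3).round(1),'z %.1f'%(s['position'][2]*1e3),'yaw-bay %.4f'%(np.arctan2(m[1,0],m[0,0])-np.load('bay.npy')[2]),'tilt',m[:2,2].round(4),'q',s['qpos'].round(2),'F',s['contact_force'].round(1),'w %.4f f %.1f'%(s['grip_width'],s['finger_force']))
if __name__=='__main__': pose()
E
python3 p.py
```

```text
t 0.5 bay mm [-356. -572.] z 230.9 yaw-bay -0.0047 tilt [-0.0003  0.0007] q [ 1.1   0.54  0.09  1.54 -0.05  1.06 -0.45] F [0.1 0.6 0.7] w 0.0854 f 0.0
```

>>> {"method": "carry_out", "body": {"rows": [{"fingers":1,"rot":[0,0,0],"slide":[0.022,-0.042,0]},{"fingers":1,"rot":[0,0,0],"slide":[0.022,-0.042,0]},{"fingers":1,"rot":[0,0,0],"slide":[0.022,-0.042,0]},{"fingers":1,"rot":[0,0,0],"slide":[0.022,-0.042,0]},{"fingers":1,"rot":[0,0,0],"slide":[0.022,-0.042,0]}]}}

```text
time: 1.15
position: [0.3417, -0.4101, 0.2312]
tcp_rot: [0.999, -0.037, -0.0, -0.0]
contact_force: [1.2, -0.2, 0.2]
grip_width: 0.0856
finger_force: 0.0
```

>>> {"method": "carry_out", "body": {"rows": [{"fingers":1,"rot":[0,0,0],"slide":[0.022,-0.042,0]},{"fingers":1,"rot":[0,0,0],"slide":[0.022,-0.042,0]},{"fingers":1,"rot":[0,0,0],"slide":[0.022,-0.042,0]},{"fingers":1,"rot":[0,0,0],"slide":[0.022,-0.042,0]},{"fingers":1,"rot":[0,0,0],"slide":[0.022,-0.042,0]}]}}

```text
time: 1.78
position: [0.4667, -0.2089, 0.2312]
tcp_rot: [0.999, -0.037, -0.0, 0.0]
contact_force: [0.1, -0.2, 0.4]
grip_width: 0.0851
finger_force: 0.0
```

>>> {"method": "carry_out", "body": {"rows": [{"fingers":1,"rot":[0,0,0],"slide":[0.022,-0.042,0]},{"fingers":1,"rot":[0,0,0],"slide":[0.022,-0.042,0]},{"fingers":1,"rot":[0,0,0],"slide":[0.022,-0.042,0]},{"fingers":1,"rot":[0,0,0],"slide":[0.022,-0.042,0]},{"fingers":1,"rot":[0,0,0],"slide":[0.022,-0.042,0]}]}}

```text
time: 2.4
position: [0.5917, -0.0076, 0.2311]
tcp_rot: [0.999, -0.037, -0.0, 0.0]
contact_force: [-0.3, -0.0, -0.6]
grip_width: 0.0853
finger_force: 0.0
```

```bash
python3 - <<'E'
from p import *
pose(); cap('wrist','w1.png')
E
```

```text
t 2.4 bay mm [-25.4  58.9] z 231.1 yaw-bay -0.0003 tilt [-0.0004 -0.0002] q [ 0.06  0.44 -0.17  1.69  0.08  1.01 -1.78] F [-0.3 -0.  -0.6] w 0.0853 f 0.0
```

View pics/w1.png

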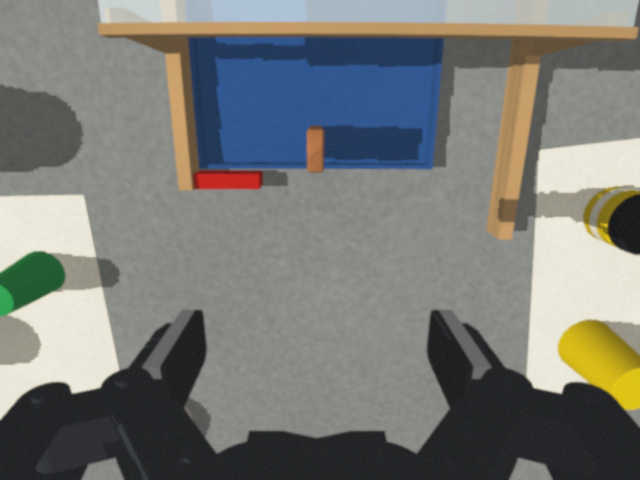

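The wrist view shows the tray square to the bay, post at u≈307–325, v 126–172, keeper red at (195–262, 172–189).

```bash
python3 - <<'E'
from p import *
c=load('wrist'); T=np.array(c['world_from_camera']); print(bayxy(T[:2,3]),T[2,3],T[:3,2].round(2))
for n,u,v,z in(('keeper R edge',262,188,.025),('keeper R back top',262,172,.025),('guideR end inner top (-60,-112)',490,236,.03),('guideL end inner top(-14,172)',194,189,.03),('roofL edge(95,-?)',100,35,.122),('roofR',635,39,.122),('rim fr R',433,168,.018),('rim front L',205,168,.018),('post top-a',307,127,.1),('post top-b',324,127,.1),('post top front L',308,150,.1),('postbase front',308,172,.006),('postbase fr R',323,172,.006)):
    print(n,(bayxy(at(c,u,v,z))*1e3).round(1))
E
```

```text
[0.05424168 0.05888058] 0.3736623205923633 [-0.31  0.02 -0.95]
keeper R edge [-10.1 108.2]
keeper R back top [  4.4 107.6]
guideR end inner top (-60,-112) [ -54.3 -104.2]
guideL end inner top(-14,172) [-10.  168.9]
roofL edge(95,-?) [ 99.8 187.1]
roofR [  98.9 -132.6]
rim fr R [  7.3 -48.2]
rim front L [  7.2 160.7]
post top-a [45.8 65.1]
post top-b [45.8 53.5]
post top front L [30.4 64.6]
postbase front [ 1.7 66.6]
postbase fr R [ 1.7 52.4]
```

```bash
python3 - <<'E'
import cv2
a=cv2.imread('pics/w1.png')[100:250,170:350]; cv2.imwrite('pics/w1c.png',cv2.resize(a,None,fx=4,fy=4,interpolation=cv2.INTER_CUBIC))
E
```

```text
(no output)
```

View pics/w1c.png

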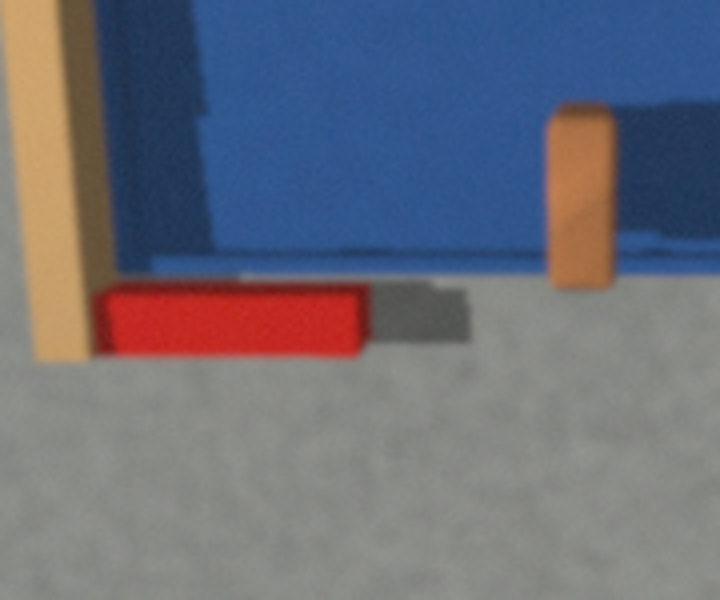

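```bash
python3 - <<'E'
from p import *
w=world((.004,-.0035)); b=np.load('bay.npy'); b[:2]=w[:2]; np.save('bay.npy',b); pose()
E
```

```text
t 2.5 bay mm [-27.3  70.8] z 231.3 yaw-bay 0.0074 tilt [0.0025 0.0052] q [ 0.06  0.45 -0.17  1.69  0.08  1.01 -1.78] F [3.6 4.9 0.6] w 0.0853 f 0.0
```

>>> {"method": "carry_out", "body": {"rows": [{"fingers":1,"rot":[0,0,0],"slide":[0.028,0,0.02]},{"fingers":1,"rot":[0,0,0],"slide":[0.028,0,0.03]},{"fingers":1,"rot":[0,0,0],"slide":[0,0,0.04]},{"fingers":1,"rot":[0,0,0],"slide":[0,0,0.04]},{"fingers":1,"rot":[0,0,0],"slide":[0,0,0.036]}]}}

```text
time: 3.08
position: [0.6464, -0.0132, 0.0635]
tcp_rot: [0.999, -0.037, -0.001, 0.0]
contact_force: [0.4, 0.1, -0.2]
grip_width: 0.0854
finger_force: 0.0
```

>>> {"method": "carry_out", "body": {"rows": [{"fingers":0},{"fingers":0},{"fingers":0},{"fingers":0},{"fingers":0}], "squeeze": 50}}

```text
schema error: expected keys fingers, slide, rot
```

>>> {"method": "carry_out", "body": {"rows": [{"fingers":0},{"fingers":0},{"fingers":0}]}}

```text
schema error: expected keys fingers, slide, rot
```

```bash
python3 p.py
```

```text
t 3.1 bay mm [25.6 60.9] z 63.5 yaw-bay -0.0002 tilt [-0.0012 -0.0001] q [ 0.04  0.74 -0.14  1.64  0.13  0.77 -1.79] F [ 0.4  0.1 -0.2] w 0.0854 f 0.0
```

>>> {"method": "carry_out", "body": {"rows": [{"fingers":0,"rot":[0,0,0],"slide":[0,0,0]},{"fingers":0,"rot":[0,0,0],"slide":[0,0,0]},{"fingers":0,"rot":[0,0,0],"slide":[0,0,0]},{"fingers":0,"rot":[0,0,0],"slide":[0,0,0]},{"fingers":0,"rot":[0,0,0],"slide":[0,0,0]}], "squeeze": 50}}

```text
time: 3.7
position: [0.6482, -0.0121, 0.0669]
tcp_rot: [0.999, -0.036, 0.001, -0.0]
contact_force: [-1.6, 0.7, 5.2]
grip_width: 0.0112
finger_force: 50.2
```

>>> {"method": "carry_out", "body": {"rows": [{"fingers":0,"rot":[0,0,0],"slide":[0,0,0]},{"fingers":0,"rot":[0,0,0],"slide":[0,0,0]},{"fingers":0,"rot":[0,0,0],"slide":[0,0,0]}]}}

```text
time: 4.08
position: [0.6482, -0.0121, 0.067]
tcp_rot: [0.999, -0.036, 0.001, -0.0]
contact_force: [-0.8, 1.9, 6.1]
grip_width: 0.0114
finger_force: 50.2
```

```bash
python3 p.py
```

```text
t 4.1 bay mm [27.3 62.1] z 67.0 yaw-bay 0.0007 tilt [0.0025 0.0008] q [ 0.04  0.74 -0.14  1.64  0.13  0.77 -1.79] F [-0.8  1.9  6.1] w 0.0114 f 50.2
```

>>> {"method": "carry_out", "body": {"rows": [{"fingers":0,"rot":[0,0,0],"slide":[0,0.012,0]},{"fingers":0,"rot":[0,0,0],"slide":[0,0.013,0]},{"fingers":0,"rot":[0,0,0],"slide":[0,0.013,0]},{"fingers":0,"rot":[0,0,0],"slide":[0,0.012,0]},{"fingers":0,"rot":[0,0,0],"slide":[0,0.012,0]}]}}

```text
time: 4.7
position: [0.6443, -0.0715, 0.067]
tcp_rot: [0.999, -0.035, 0.002, -0.002]
contact_force: [1.3, 6.6, 5.0]
grip_width: 0.0113
finger_force: 50.1
```

```bash
python3 - <<'E'
from p import *
pose(); c=cap('wrist','w2.png'); cv2.imwrite('pics/s2.png',c['img'])
E
```

```text
t 4.7 bay mm [27.7  2.6] z 67.0 yaw-bay 0.0032 tilt [0.0036 0.0035] q [ 0.14  0.74 -0.14  1.64  0.13  0.77 -1.7 ] F [1.3 6.6 5. ] w 0.0113 f 50.1
```

View pics/w2.png

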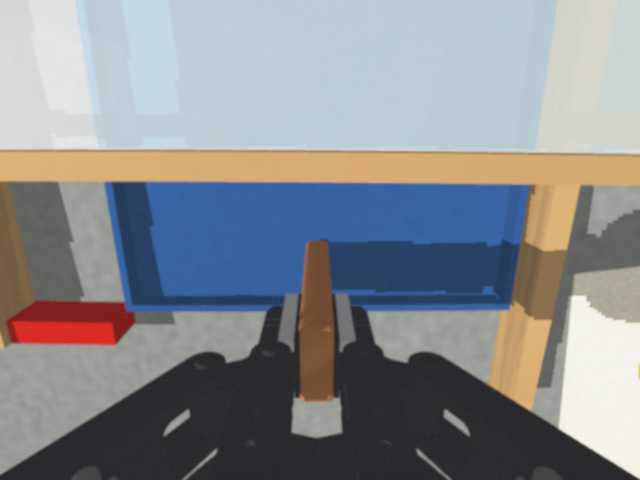

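```bash
python3 - <<'E'
from p import *
c=load('wrist')
for n,u,v,z in(('keeper R back top (0,112)',135,303,.025),('keeper front top',117,342,.025),('tray L rim',127,306,.018),('tray R rim',512,309,.018),('guide inner bottom',514,309,.0),('guide inner top?',527,309,.03)):
    print(n,(bayxy(at(c,u,v,z))*1e3).round(1))
E
```

```text
keeper R back top (0,112) [11.1 99.6]
keeper front top [-13.1 113.3]
tray L rim [  5.6 108.1]
tray R rim [   4.9 -106.4]
guide inner bottom [  -4.6 -117.8]
guide inner top? [  11.3 -107.6]
```

```bash
python3 - <<'E'
from p import *
c=load('wrist')
for n,u,v,z in(('keeper back bottom (0,112)',135,303,0),('keeper back top',122,320,.025),('keeper front top',117,342,.025)):
    print(n,(bayxy(at(c,u,v,z))*1e3).round(1))
E
```

```text
keeper back bottom (0,112) [ -1.9 112.8]
keeper back top [  0.7 108.3]
keeper front top [-13.1 113.3]
```

>>> {"method": "carry_out", "body": {"rows": [{"fingers":0,"rot":[0,0,0],"slide":[-0.01,0.001,0]},{"fingers":0,"rot":[0,0,0],"slide":[-0.015,0.001,0]},{"fingers":0,"rot":[0,0,0],"slide":[-0.015,0,0]},{"fingers":0,"rot":[0,0,0],"slide":[-0.015,0,0]},{"fingers":0,"rot":[0,0,0],"slide":[-0.015,0,0]}]}}

```text
time: 5.38
position: [0.5756, -0.0712, 0.0672]
tcp_rot: [0.999, -0.036, 0.004, -0.0]
contact_force: [3.0, -2.3, -5.8]
grip_width: 0.011
finger_force: 49.6
```

>>> {"method": "carry_out", "body": {"rows": [{"fingers":0,"rot":[0,0,0],"slide":[-0.018,0,0]},{"fingers":0,"rot":[0,0,0],"slide":[-0.018,0,0]},{"fingers":0,"rot":[0,0,0],"slide":[-0.018,0,0]},{"fingers":0,"rot":[0,0,0],"slide":[-0.018,0,0]},{"fingers":0,"rot":[0,0,0],"slide":[-0.008,0,0]}]}}

```text
time: 6.0
position: [0.4976, -0.0659, 0.0679]
tcp_rot: [0.999, -0.036, 0.006, 0.0]
contact_force: [3.7, 0.6, -4.1]
grip_width: 0.0111
finger_force: 49.9
```

```bash
python3 p.py
```

```text
t 6.0 bay mm [-119.    -2.5] z 67.9 yaw-bay 0.0005 tilt [ 0.011  -0.0005] q [ 0.16  0.54 -0.15  2.03  0.14  0.56 -1.73] F [ 3.7  0.6 -4.1] w 0.0111 f 49.9
```

>>> {"method": "carry_out", "body": {"rows": [{"fingers":1,"rot":[0,0,0],"slide":[0,0,0]},{"fingers":1,"rot":[0,0,0],"slide":[0,0,0]},{"fingers":1,"rot":[0,0,0],"slide":[0,0,0]},{"fingers":1,"rot":[0,0,0],"slide":[0,0,-0.04]},{"fingers":1,"rot":[0,0,0],"slide":[0,0,-0.05]}]}}

```text
time: 6.62
position: [0.4917, -0.0658, 0.1553]
tcp_rot: [0.999, -0.037, -0.002, -0.0]
contact_force: [1.6, -1.1, 0.1]
grip_width: 0.0851
finger_force: 0.0
```

>>> {"method": "carry_out", "body": {"rows": [{"fingers":1,"rot":[0,0,0],"slide":[0,-0.05,-0.03]},{"fingers":1,"rot":[0,0,0],"slide":[0,-0.055,0]},{"fingers":1,"rot":[0,0,0],"slide":[0,-0.055,0]},{"fingers":1,"rot":[0,0,0],"slide":[-0.02,-0.055,0]},{"fingers":1,"rot":[0,0,0],"slide":[-0.02,-0.055,0]}]}}

```text
time: 7.25
position: [0.472, 0.208, 0.1851]
tcp_rot: [0.999, -0.037, -0.0, 0.0]
contact_force: [0.9, -0.1, 0.3]
grip_width: 0.0853
finger_force: 0.0
```

```bash
python3 - <<'E'
from p import *; from fit import *
pose(); c=cap('wrist','w3.png')
g=world((-.104,.351))[:2]
x,e=cup([c],'s',g); print(bayxy(x)*1e3,e)
t=np.array([[ -.142+i*.0,0] for i in range(1)])
E
```

```text
t 7.2 bay mm [-164.5  268.8] z 185.1 yaw-bay -0.0006 tilt [-0.0004 -0.0002] q [-0.28  0.39 -0.27  1.92  0.13  0.85 -2.27] F [ 0.9 -0.1  0.3] w 0.0853 f 0.0
[-106.98924404  349.89533914] 0.19298338698076947
```

View pics/w3.png

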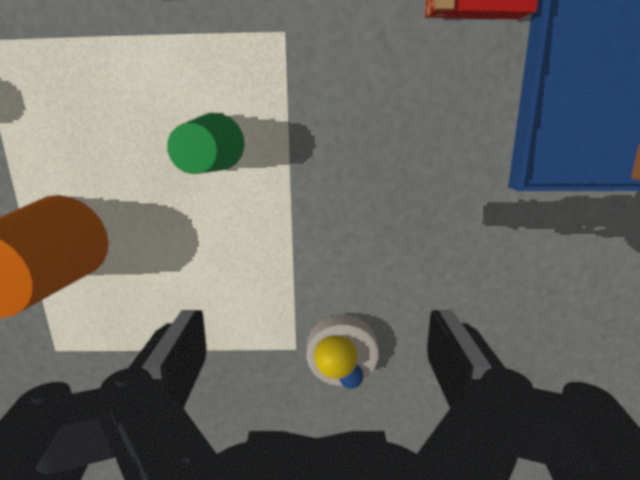

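The green cup on the mat is at bay (-107, 350) mm, in agreement with the first fit. I grasp it, squeezing in two directions to centre it.

>>> {"method": "carry_out", "body": {"rows": [{"fingers":1,"rot":[0,0,0],"slide":[0.029,-0.04,0]},{"fingers":1,"rot":[0,0,0],"slide":[0.028,-0.041,0]},{"fingers":1,"rot":[0,0,0],"slide":[0,0,0.05]},{"fingers":1,"rot":[0,0,0],"slide":[0,0,0.05]},{"fingers":1,"rot":[0,0,0],"slide":[0,0,0.045]}]}}

```text
time: 7.92
position: [0.535, 0.2824, 0.0381]
tcp_rot: [0.999, -0.037, -0.001, 0.0]
contact_force: [-0.3, 0.3, 0.7]
grip_width: 0.0851
finger_force: 0.0
```

>>> {"method": "carry_out", "body": {"rows": [{"fingers":1,"rot":[0,0,0],"slide":[0,0,0.028]},{"fingers":0.3,"rot":[0,0,0],"slide":[0,0,0]},{"fingers":0.3,"rot":[0,0,0],"slide":[0,0,0]},{"fingers":0.3,"rot":[0,0,0],"slide":[0,0,0]},{"fingers":0.3,"rot":[0,0,0],"slide":[0,0,0]}], "squeeze": 20}}

```text
time: 8.55
position: [0.5365, 0.2837, 0.014]
tcp_rot: [0.999, -0.037, 0.001, -0.001]
contact_force: [-0.7, -0.1, 6.6]
grip_width: 0.0432
finger_force: 20.7
```

>>> {"method": "carry_out", "body": {"rows": [{"fingers":1,"rot":[0,0,0],"slide":[0,0,0]},{"fingers":1,"rot":[0,0,0],"slide":[0,0,0]},{"fingers":1,"rot":[0,0,-0.17],"slide":[0,0,0]},{"fingers":1,"rot":[0,0,-0.175],"slide":[0,0,0]},{"fingers":1,"rot":[0,0,-0.175],"slide":[0,0,0]}]}}

```text
time: 9.18
position: [0.5353, 0.2828, 0.0121]
tcp_rot: [0.975, 0.224, -0.0, 0.0]
contact_force: [0.1, 0.2, -0.2]
grip_width: 0.0854
finger_force: 0.0
```

>>> {"method": "carry_out", "body": {"rows": [{"fingers":1,"rot":[0,0,-0.175],"slide":[0,0,0]},{"fingers":1,"rot":[0,0,-0.175],"slide":[0,0,0]},{"fingers":1,"rot":[0,0,-0.175],"slide":[0,0,0]},{"fingers":1,"rot":[0,0,-0.175],"slide":[0,0,0]},{"fingers":1,"rot":[0,0,-0.175],"slide":[0,0,0]}]}}

```text
time: 9.8
position: [0.5353, 0.2827, 0.0121]
tcp_rot: [0.788, 0.616, -0.0, 0.0]
contact_force: [-1.2, -0.7, -0.2]
grip_width: 0.0852
finger_force: 0.0
```

>>> {"method": "carry_out", "body": {"rows": [{"fingers":1,"rot":[0,0,-0.175],"slide":[0,0,0]},{"fingers":0,"rot":[0,0,0],"slide":[0,0,0]},{"fingers":0,"rot":[0,0,0],"slide":[0,0,0]},{"fingers":0,"rot":[0,0,0],"slide":[0,0,0]},{"fingers":0,"rot":[0,0,0],"slide":[0,0,0]}]}}

```text
time: 10.42
position: [0.5354, 0.2831, 0.0126]
tcp_rot: [0.733, 0.68, -0.0, 0.0]
contact_force: [-0.4, -0.8, 3.4]
grip_width: 0.043
finger_force: 20.2
```

```bash
python3 p.py
```

```text
t 10.4 bay mm [-106.8  348.3] z 12.6 yaw-bay 1.5691 tilt [ 0.0002 -0.0003] q [-0.15  0.85 -0.58  1.74  0.65  0.75 -1.14] F [-0.4 -0.8  3.4] w 0.0430 f 20.2
```

>>> {"method": "carry_out", "body": {"rows": [{"fingers":0,"rot":[0,0,0],"slide":[0,0,-0.03]},{"fingers":0,"rot":[0,0,0],"slide":[0,0,-0.05]},{"fingers":0,"rot":[0,0,0],"slide":[-0.03,0.01,0]},{"fingers":0,"rot":[0,0,0],"slide":[-0.05,0.015,0]},{"fingers":0,"rot":[0,0,0],"slide":[-0.05,0.015,0]}], "squeeze": 25}}

```text
time: 11.05
position: [0.5659, 0.1492, 0.0923]
tcp_rot: [0.733, 0.681, 0.0, 0.0]
contact_force: [0.7, -0.2, 0.3]
grip_width: 0.0429
finger_force: 25.4
```

>>> {"method": "carry_out", "body": {"rows": [{"fingers":0,"rot":[0,0,0],"slide":[-0.05,0.015,0]},{"fingers":0,"rot":[0,0,0],"slide":[-0.05,0.015,0]},{"fingers":0,"rot":[0,0,0],"slide":[-0.05,0.015,0]},{"fingers":0,"rot":[0,0,0],"slide":[-0.026,0,0]},{"fingers":0,"rot":[0,0,0],"slide":[0,0,0]}]}}

```text
time: 11.68
position: [0.5973, -0.0317, 0.0918]
tcp_rot: [0.735, 0.679, -0.001, 0.0]
contact_force: [-0.7, 0.0, -0.4]
grip_width: 0.0426
finger_force: 25.4
```

```bash
python3 p.py
```

```text
t 11.7 bay mm [-22.   38.9] z 91.8 yaw-bay 1.5647 tilt [-0.0007 -0.0016] q [ 0.44  0.73 -0.65  1.75  0.56  0.86 -0.54] F [-0.7  0.  -0.4] w 0.0426 f 25.4
```

>>> {"method": "carry_out", "body": {"rows": [{"fingers":0,"rot":[0,0,0],"slide":[0,0,0.035]},{"fingers":0,"rot":[0,0,0],"slide":[0,0,0.025]},{"fingers":0,"rot":[0,0,0],"slide":[0,0,0.009]},{"fingers":0,"rot":[0,0,0],"slide":[0,0,0.004]},{"fingers":0,"rot":[0,0,0],"slide":[0,0,0]}]}}

```text
time: 12.3
position: [0.5981, -0.0279, 0.0199]
tcp_rot: [0.733, 0.681, 0.0, 0.0]
contact_force: [-0.8, -0.0, 0.3]
grip_width: 0.0426
finger_force: 25.4
```

```bash
python3 p.py
```

```text
t 12.3 bay mm [-21.6  42.7] z 19.9 yaw-bay 1.5702 tilt [0.001  0.0002] q [ 0.39  0.83 -0.58  1.76  0.64  0.75 -0.6 ] F [-0.8 -0.   0.3] w 0.0426 f 25.4
```

>>> {"method": "carry_out", "body": {"rows": [{"fingers":0,"rot":[0,0,0],"slide":[0,0,0.0015]},{"fingers":0.75,"rot":[0,0,0],"slide":[0,0,0]},{"fingers":0.75,"rot":[0,0,0],"slide":[0,0,0]},{"fingers":0.75,"rot":[0,0,0],"slide":[0,0,-0.02]},{"fingers":1,"rot":[0,0,0],"slide":[0,0,-0.05]}]}}

```text
time: 12.92
position: [0.5961, -0.0285, 0.0879]
tcp_rot: [0.733, 0.681, -0.001, -0.001]
contact_force: [0.5, 0.3, 0.6]
grip_width: 0.08
finger_force: 0.0
```

>>> {"method": "carry_out", "body": {"rows": [{"fingers":1,"rot":[0,0,0],"slide":[0,0,-0.05]},{"fingers":1,"rot":[0,0,0],"slide":[-0.03,-0.02,-0.05]},{"fingers":1,"rot":[0,0,0],"slide":[-0.05,-0.03,0]},{"fingers":1,"rot":[0,0,0],"slide":[-0.05,-0.03,0]},{"fingers":1,"rot":[0,0,0],"slide":[0,0,0]}]}}

```text
time: 13.55
position: [0.5053, -0.1576, 0.1886]
tcp_rot: [0.736, 0.677, -0.002, 0.001]
contact_force: [0.5, 1.0, 0.2]
grip_width: 0.0854
finger_force: 0.0
```

```bash
cat > look.py <<'E'
from p import *; from fit import *
import sys
def jar(c,b,z0=0):
    # dark mats/bands vary: fit cylinder with edge score
    g=cv2.cvtColor(c['img'],cv2.COLOR_BGR2LAB).astype(np.float32); g=cv2.GaussianBlur(g,(0,0),1)
    e=np.sqrt(sum(cv2.Sobel(g[...,i],cv2.CV_32F,1,0)**2+cv2.Sobel(g[...,i],cv2.CV_32F,0,1)**2 for i in range(3)))
    e=np.minimum(e,150)
    def cost(p):
        q=pix(c,np.r_[circ(p[0],p[1],z0+.05,.056)]).astype(np.float32)
        v=cv2.remap(e,q[:,0].reshape(1,-1),q[:,1].reshape(1,-1),cv2.INTER_LINEAR)
        return -v.mean()
    best=min(((cost((b[0]+i*.003,b[1]+j*.003)),b[0]+i*.003,b[1]+j*.003) for i in range(-10,11) for j in range(-10,11)))
    q=minimize(cost,best[1:],method='Nelder-Mead',options=dict(initial_simplex=[best[1:],[best[1]+.002,best[2]],[best[1],best[2]+.002]]))
    return q.x,q.fun
E
python3 - <<'E'
from look import *
pose()
cs={n:cap(n,n+'4.png') for n in('scene','side','wrist')}
for n,c in cs.items():
    print(n,'s',*[ (bayxy(x)*1e3).round(1).tolist()+[round(e,2)] for x,e in[cup([c],'s',world((-.0216,.0427))[:2],.006)]],
     'm',*[ (bayxy(x)*1e3).round(1).tolist()+[round(e,2)] for x,e in[cup([c],'m',world((-.194,-.243))[:2])]])
    if n!='wrist':
        for k,b in(('y',(.555,-.296)),('r',(.487,-.431))): x,e=jar(c,b); print(k,(bayxy(x)*1e3).round(1),e)
E
```

```text
t 13.6 bay mm [-104.6  -93.4] z 188.6 yaw-bay 1.5618 tilt [-0.0018 -0.0036] q [ 0.79  0.49 -0.75  1.86  0.41  0.95 -0.23] F [0.5 1.  0.2] w 0.0854 f 0.0
scene s [-22.0, 41.0, np.float64(0.22)] m [-198.6, -247.9, np.float64(0.27)]
y [ -37.  -226.2] -150.0
r [-145.9 -344.2] -144.0890655517578
side s [-18.9, 41.9, np.float64(0.22)] m [-194.4, -241.1, np.float64(0.15)]
y [ -49.2 -224.4] -145.49371337890625
r [-119.9 -340.1] -96.6690902709961
wrist s [-20.3, 44.3, np.float64(0.06)] m [-190.9, -240.1, np.float64(0.37)]
```

View pics/wrist4.png

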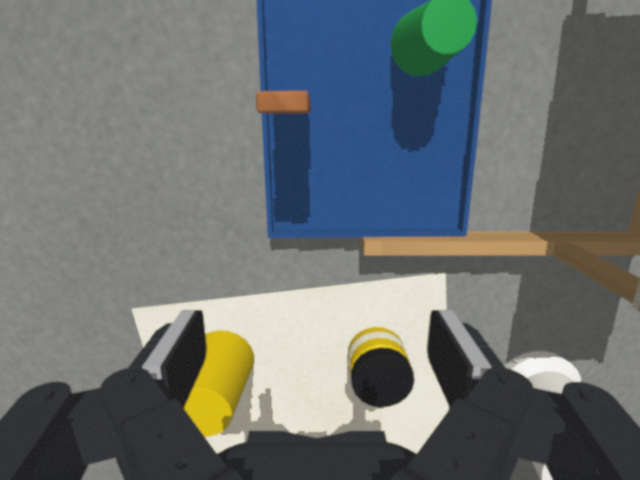

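>>> {"method": "carry_out", "body": {"rows": [{"fingers":1,"rot":[0,0,0],"slide":[-0.052,-0.031,0]},{"fingers":1,"rot":[0,0,0],"slide":[-0.051,-0.031,0]},{"fingers":1,"rot":[0,0,0],"slide":[-0.051,-0.031,0]},{"fingers":1,"rot":[0,0,0],"slide":[0,0,0.05]},{"fingers":1,"rot":[0,0,0],"slide":[0,0,0.05]}]}}

```text
time: 14.32
position: [0.4056, -0.299, 0.0875]
tcp_rot: [0.733, 0.681, 0.001, 0.001]
contact_force: [0.1, -0.4, -0.3]
grip_width: 0.0858
finger_force: 0.0
```

>>> {"method": "carry_out", "body": {"rows": [{"fingers":1,"rot":[0,0,0],"slide":[0,0,0.04]},{"fingers":1,"rot":[0,0,0],"slide":[0,0,0.028]},{"fingers":0.5,"rot":[0,0,0],"slide":[0,0,0]},{"fingers":0.5,"rot":[0,0,0],"slide":[0,0,0]},{"fingers":0.5,"rot":[0,0,0],"slide":[0,0,0]}], "squeeze": 20}}

```text
time: 14.95
position: [0.4053, -0.2992, 0.0211]
tcp_rot: [0.733, 0.681, 0.0, 0.001]
contact_force: [-0.1, -0.3, -0.6]
grip_width: 0.0576
finger_force: 21.4
```

>>> {"method": "carry_out", "body": {"rows": [{"fingers":1,"rot":[0,0,0],"slide":[0,0,0]},{"fingers":1,"rot":[0,0,0],"slide":[0,0,0]},{"fingers":1,"rot":[0,0,0.175],"slide":[0,0,0]},{"fingers":1,"rot":[0,0,0.175],"slide":[0,0,0]},{"fingers":1,"rot":[0,0,0.175],"slide":[0,0,0]}]}}

```text
time: 15.58
position: [0.4041, -0.299, 0.02]
tcp_rot: [0.886, 0.464, 0.0, 0.0]
contact_force: [0.3, 0.3, -0.4]
grip_width: 0.0849
finger_force: 0.0
```

>>> {"method": "carry_out", "body": {"rows": [{"fingers":1,"rot":[0,0,0.175],"slide":[0,0,0]},{"fingers":1,"rot":[0,0,0.175],"slide":[0,0,0]},{"fingers":1,"rot":[0,0,0.175],"slide":[0,0,0]},{"fingers":1,"rot":[0,0,0.175],"slide":[0,0,0]},{"fingers":1,"rot":[0,0,0.175],"slide":[0,0,0]}]}}

```text
time: 16.2
position: [0.4042, -0.2989, 0.02]
tcp_rot: [0.999, 0.045, 0.0, 0.0]
contact_force: [0.1, 1.0, -0.2]
grip_width: 0.0859
finger_force: 0.0
```

>>> {"method": "carry_out", "body": {"rows": [{"fingers":1,"rot":[0,0,0.17],"slide":[0,0,0]},{"fingers":0.3,"rot":[0,0,0],"slide":[0,0,0]},{"fingers":0.3,"rot":[0,0,0],"slide":[0,0,0]},{"fingers":0.3,"rot":[0,0,0],"slide":[0,0,0]},{"fingers":0.3,"rot":[0,0,0],"slide":[0,0,0]}]}}

```text
time: 16.82
position: [0.4042, -0.299, 0.0203]
tcp_rot: [0.999, -0.035, 0.0, 0.0]
contact_force: [-0.4, 1.1, 6.2]
grip_width: 0.0569
finger_force: 20.2
```

```bash
python3 p.py
```

```text
t 16.8 bay mm [-195.1 -241.8] z 20.3 yaw-bay 0.0030 tilt [ 0.0004 -0.0001] q [ 0.68  0.64 -0.16  2.03  0.21  0.48 -1.28] F [-0.4  1.1  6.2] w 0.0569 f 20.2
```

>>> {"method": "carry_out", "body": {"rows": [{"fingers":0.3,"rot":[0,0,0],"slide":[0,0,-0.05]},{"fingers":0.3,"rot":[0,0,0],"slide":[0,0,-0.05]},{"fingers":0.3,"rot":[0,0,0],"slide":[0.02,-0.03,0]},{"fingers":0.3,"rot":[0,0,0],"slide":[0.03,-0.05,0]},{"fingers":0.3,"rot":[0,0,0],"slide":[0.03,-0.05,0]}], "squeeze": 25}}

```text
time: 17.45
position: [0.494, -0.1743, 0.12]
tcp_rot: [0.999, -0.036, 0.0, 0.0]
contact_force: [1.0, -1.1, 0.4]
grip_width: 0.056
finger_force: 27.0
```

>>> {"method": "carry_out", "body": {"rows": [{"fingers":0.3,"rot":[0,0,0],"slide":[0.03,-0.05,0]},{"fingers":0.3,"rot":[0,0,0],"slide":[0.03,-0.05,0]},{"fingers":0.3,"rot":[0,0,0],"slide":[0.023,-0.04,0]},{"fingers":0.3,"rot":[0,0,0],"slide":[0.01,-0.015,0]},{"fingers":0.3,"rot":[0,0,0],"slide":[0,0,0]}]}}

```text
time: 18.08
position: [0.5974, -0.0268, 0.1195]
tcp_rot: [0.999, -0.035, -0.0, -0.0]
contact_force: [-0.7, -0.2, -1.1]
grip_width: 0.0562
finger_force: 27.0
```

>>> {"method": "carry_out", "body": {"rows": [{"fingers":0.3,"rot":[0,0,0],"slide":[0,0,0]},{"fingers":0.3,"rot":[0,0,0],"slide":[0,0,0]}]}}

```text
time: 18.32
position: [0.5966, -0.0295, 0.1197]
tcp_rot: [0.999, -0.038, -0.0, 0.001]
contact_force: [0.0, 0.4, -0.5]
grip_width: 0.0561
finger_force: 27.0
```

```bash
python3 - <<'E'
from look import *
pose()
for n in('scene','side'):
    c=cap(n,n+'5.png')
    for k,g,z in(('s',(-.0216,.0427),.006),('m',(-.0216,.0427),.106)): x,e=cup([c],k,world(g)[:2],z); print(n,k,(bayxy(x)*1e3).round(1),round(e,2))
a=cv2.imread('pics/scene5.png')[180:300,180:330];b=cv2.imread('pics/side5.png')[130:250,230:380]
cv2.imwrite('pics/c5.png',cv2.resize(np.hstack([a,b]),None,fx=2.6,fy=2.6,interpolation=cv2.INTER_CUBIC))
E
```

```text
t 18.3 bay mm [-22.9  41. ] z 119.7 yaw-bay -0.0025 tilt [-0.0008 -0.0011] q [ 0.15  0.6  -0.24  1.75  0.19  0.81 -1.82] F [ 0.   0.4 -0.5] w 0.0561 f 27.0
scene s [-20.3  45.4] 0.4
scene m [-18.1  46.1] 0.94
side s [-19.5  41.3] 0.32
side m [-25.2  45.7] 0.54
```

View pics/c5.png

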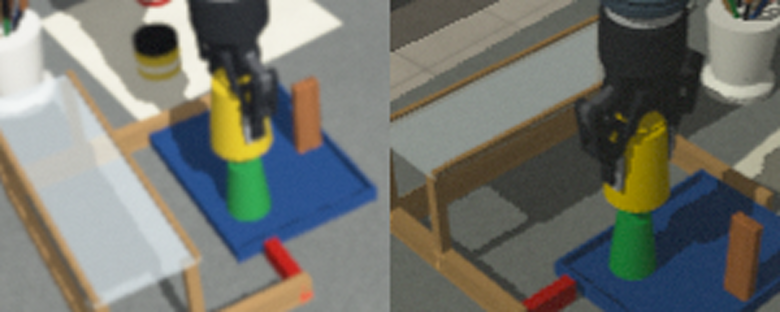

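>>> {"method": "carry_out", "body": {"rows": [{"fingers":0.3,"rot":[0,0,0],"slide":[0,0.0005,0.02]},{"fingers":0.3,"rot":[0,0,0],"slide":[0,0,0.01]},{"fingers":0.3,"rot":[0,0,0],"slide":[0,0,0.01]},{"fingers":0.3,"rot":[0,0,0],"slide":[0,0,0.01]}]}}

```text
time: 18.92
position: [0.5973, -0.0277, 0.0689]
tcp_rot: [0.999, -0.036, -0.0, -0.0]
contact_force: [-0.5, -0.1, -0.5]
grip_width: 0.0564
finger_force: 27.0
```

```bash
python3 p.py
```

```text
t 18.9 bay mm [-22.4  42.9] z 68.9 yaw-bay 0.0001 tilt [-0.0004  0.0001] q [ 0.13  0.67 -0.22  1.77  0.21  0.72 -1.84] F [-0.5 -0.1 -0.5] w 0.0564 f 27.0
```

>>> {"method": "carry_out", "body": {"rows": [{"fingers":0.3,"rot":[0,0,0],"slide":[0.0005,0,0.015]},{"fingers":0.3,"rot":[0,0,0],"slide":[0,0,0.012]},{"fingers":0.3,"rot":[0,0,0],"slide":[0,0,0.01]},{"fingers":0.3,"rot":[0,0,0],"slide":[0,0,0.004]}]}}

```text
time: 19.42
position: [0.5975, -0.0278, 0.028]
tcp_rot: [0.999, -0.037, -0.0, 0.0]
contact_force: [-0.4, 0.5, -0.7]
grip_width: 0.0563
finger_force: 27.0
```

```bash
python3 p.py
```

```text
t 19.4 bay mm [-22.2  42.7] z 28.0 yaw-bay -0.0001 tilt [-0.001 -0.   ] q [ 0.12  0.74 -0.2   1.78  0.23  0.65 -1.86] F [-0.4  0.5 -0.7] w 0.0563 f 27.0
```

>>> {"method": "carry_out", "body": {"rows": [{"fingers":0.3,"rot":[0,0,0],"slide":[0,0,0.001]},{"fingers":1,"rot":[0,0,0],"slide":[0,0,0]},{"fingers":1,"rot":[0,0,0],"slide":[0,0,0]},{"fingers":1,"rot":[0,0,0],"slide":[0,0,0]},{"fingers":1,"rot":[0,0,0],"slide":[0,0,-0.04]}]}}

```text
time: 20.05
position: [0.5954, -0.0278, 0.0658]
tcp_rot: [0.999, -0.036, -0.003, 0.0]
contact_force: [0.4, 0.4, -0.6]
grip_width: 0.0853
finger_force: 0.0
```

>>> {"method": "carry_out", "body": {"rows": [{"fingers":1,"rot":[0,0,0],"slide":[0,0,-0.05]},{"fingers":1,"rot":[0,0,-0.174],"slide":[0,0,-0.05]},{"fingers":1,"rot":[0,0,-0.174],"slide":[0,0,-0.033]},{"fingers":1,"rot":[0,0,-0.174],"slide":[0,0,0]},{"fingers":1,"rot":[0,0,-0.174],"slide":[0,0,0]}]}}

```text
time: 20.68
position: [0.5981, -0.028, 0.2016]
tcp_rot: [0.951, 0.309, 0.001, 0.0]
contact_force: [-0.2, -0.2, -0.4]
grip_width: 0.0854
finger_force: 0.0
```

>>> {"method": "carry_out", "body": {"rows": [{"fingers":1,"rot":[0,0,-0.175],"slide":[0,0,0]},{"fingers":1,"rot":[0,0,-0.175],"slide":[0,0,0]},{"fingers":1,"rot":[0,0,-0.175],"slide":[0,0,0]},{"fingers":1,"rot":[0,0,-0.175],"slide":[0,0,0]},{"fingers":1,"rot":[0,0,-0.175],"slide":[0,0,0]}]}}

```text
time: 21.3
position: [0.5978, -0.028, 0.2009]
tcp_rot: [0.731, 0.683, -0.0, 0.0]
contact_force: [0.1, -0.2, 0.4]
grip_width: 0.0854
finger_force: 0.0
```

>>> {"method": "carry_out", "body": {"rows": [{"fingers":1,"rot":[0,0,0],"slide":[0.05,-0.025,0]},{"fingers":1,"rot":[0,0,0],"slide":[0.05,-0.025,0]},{"fingers":1,"rot":[0,0,0],"slide":[0.05,-0.025,0]},{"fingers":1,"rot":[0,0,0],"slide":[0.05,-0.025,0]},{"fingers":1,"rot":[0,0,0],"slide":[0.05,-0.025,0]}]}}

```text
time: 21.92
position: [0.4908, 0.232, 0.2011]
tcp_rot: [0.733, 0.681, 0.0, 0.0]
contact_force: [2.0, 0.1, 0.3]
grip_width: 0.0854
finger_force: 0.0
```

>>> {"method": "carry_out", "body": {"rows": [{"fingers":1,"rot":[0,0,0],"slide":[0.05,-0.025,0]},{"fingers":1,"rot":[0,0,0],"slide":[0.05,-0.02,0]},{"fingers":1,"rot":[0,0,0],"slide":[0,0,0]}]}}

```text
time: 22.3
position: [0.4509, 0.3389, 0.2015]
tcp_rot: [0.73, 0.684, 0.001, -0.001]
contact_force: [0.3, -0.1, 0.3]
grip_width: 0.0853
finger_force: 0.0
```

```bash
python3 - <<'E'
from look import *
pose()
for n in('wrist','scene','side'):
    c=cap(n,n+'6.png')
    for k,g,z in(('l',(-.189,.493),0),('m',(-.0216,.0427),.006)): x,e=cup([c],k,world(g)[:2],z); print(n,k,(bayxy(x)*1e3).round(1),round(e,2))
E
```

```text
t 22.3 bay mm [-195.2  397.8] z 201.5 yaw-bay 1.5790 tilt [-0.0004  0.0035] q [-0.2   0.52 -0.7   1.77  0.39  0.99 -1.12] F [ 0.3 -0.1  0.3] w 0.0853 f 0.0
wrist l [-188.9  493.3] 0.06
wrist m [-8.8 31.6] 0.0
scene l [-193.3  492.6] 0.15
scene m [-22.2  40.2] 0.18
side l [-187.7  494.1] 0.09
side m [-18.9  42.3] 0.14
```

View pics/wrist6.png

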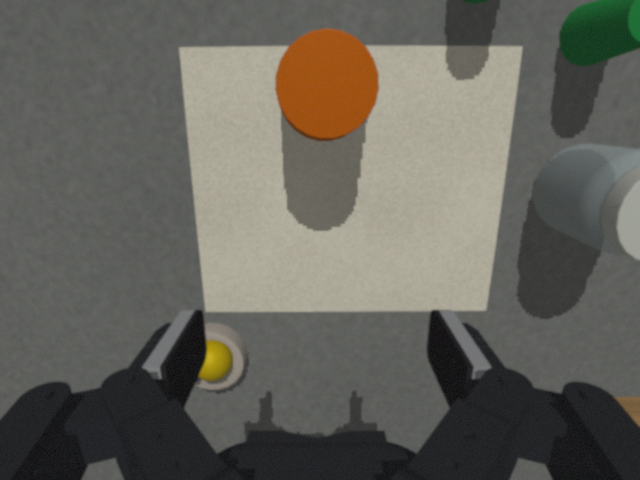

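The large cup is centred at pixel (327,84), fit bay (-189, 493).

>>> {"method": "carry_out", "body": {"rows": [{"fingers":1,"rot":[0,0,0],"slide":[0.05,0.002,0]},{"fingers":1,"rot":[0,0,0],"slide":[0.05,0.001,0]},{"fingers":1,"rot":[0,0,0],"slide":[0,0,0.045]},{"fingers":1,"rot":[0,0,0],"slide":[0,0,0.03]},{"fingers":1,"rot":[0,0,0],"slide":[0,0,0]}]}}

```text
time: 23.08
position: [0.4643, 0.4299, 0.1234]
tcp_rot: [0.733, 0.68, -0.003, 0.001]
contact_force: [0.1, 0.9, -1.1]
grip_width: 0.0856
finger_force: 0.0
```

```bash
python3 p.py
```

```text
t 23.1 bay mm [-188.4  489.5] z 123.4 yaw-bay 1.5684 tilt [-0.003  -0.0045] q [-0.39  0.72 -0.63  1.63  0.5   0.96 -1.27] F [ 0.1  0.9 -1.1] w 0.0856 f 0.0
```

>>> {"method": "carry_out", "body": {"rows": [{"fingers":1,"rot":[0,0,0],"slide":[0.002,0,0.03]},{"fingers":1,"rot":[0,0,0],"slide":[0,0,0.03]},{"fingers":1,"rot":[0,0,0],"slide":[0,0,0.027]},{"fingers":0.6,"rot":[0,0,0],"slide":[0,0,0]},{"fingers":0.6,"rot":[0,0,0],"slide":[0,0,0]}], "squeeze": 20}}

```text
time: 23.7
position: [0.4655, 0.4356, 0.0407]
tcp_rot: [0.733, 0.68, 0.001, 0.0]
contact_force: [0.3, 0.1, -0.4]
grip_width: 0.07
finger_force: 23.0
```

>>> {"method": "carry_out", "body": {"rows": [{"fingers":0.6,"rot":[0,0,0],"slide":[0,0,0]},{"fingers":1,"rot":[0,0,0],"slide":[0,0,0]},{"fingers":1,"rot":[0,0,0],"slide":[0,0,0]},{"fingers":1,"rot":[0,0,-0.174],"slide":[0,0,0]},{"fingers":1,"rot":[0,0,-0.174],"slide":[0,0,0]}]}}

```text
time: 24.32
position: [0.4643, 0.4353, 0.039]
tcp_rot: [0.601, 0.799, 0.0, 0.0]
contact_force: [0.3, -1.1, 0.4]
grip_width: 0.0856
finger_force: 0.0
```

>>> {"method": "carry_out", "body": {"rows": [{"fingers":1,"rot":[0,0,-0.174],"slide":[0,0,0]},{"fingers":1,"rot":[0,0,-0.174],"slide":[0,0,0]},{"fingers":1,"rot":[0,0,-0.175],"slide":[0,0,0]},{"fingers":1,"rot":[0,0,-0.175],"slide":[0,0,0]},{"fingers":1,"rot":[0,0,-0.175],"slide":[0,0,0]}]}}

```text
time: 24.95
position: [0.4644, 0.4352, 0.0389]
tcp_rot: [0.207, 0.978, 0.0, 0.0]
contact_force: [-0.1, -0.3, 0.1]
grip_width: 0.0851
finger_force: 0.0
```

>>> {"method": "carry_out", "body": {"rows": [{"fingers":1,"rot":[0,0,-0.175],"slide":[0,0,0]},{"fingers":1,"rot":[0,0,-0.175],"slide":[0,0,0]},{"fingers":0.6,"rot":[0,0,0],"slide":[0,0,0]},{"fingers":0.6,"rot":[0,0,0],"slide":[0,0,0]},{"fingers":0.6,"rot":[0,0,0],"slide":[0,0,0]}]}}

```text
time: 25.58
position: [0.4644, 0.4355, 0.0393]
tcp_rot: [0.038, 0.999, 0.0, 0.0]
contact_force: [-0.4, -1.7, 4.6]
grip_width: 0.0699
finger_force: 22.7
```

```bash
python3 p.py
```

```text
t 25.6 bay mm [-188.7  495.1] z 39.3 yaw-bay 3.1396 tilt [0.0006 0.0005] q [-0.25  0.96 -0.88  1.64  0.87  0.98  0.05] F [-0.4 -1.7  4.6] w 0.0699 f 22.7
```

>>> {"method": "carry_out", "body": {"rows": [{"fingers":0.4,"rot":[0,0,0],"slide":[0,0,-0.03]},{"fingers":0.4,"rot":[0,0,0],"slide":[0,0,-0.05]},{"fingers":0.4,"rot":[0,0,0],"slide":[0,-0.01,-0.025]},{"fingers":0.4,"rot":[0,0,0],"slide":[-0.015,-0.04,0]},{"fingers":0.4,"rot":[0,0,0],"slide":[-0.02,-0.05,0]}], "squeeze": 25}}

```text
time: 26.2
position: [0.4915, 0.3316, 0.1435]
tcp_rot: [0.036, 0.999, -0.0, -0.0]
contact_force: [0.9, -1.0, -1.1]
grip_width: 0.0697
finger_force: 29.1
```

>>> {"method": "carry_out", "body": {"rows": [{"fingers":0.4,"rot":[0,0,0],"slide":[-0.02,-0.05,0]},{"fingers":0.4,"rot":[0,0,0],"slide":[-0.02,-0.05,0]},{"fingers":0.4,"rot":[0,0,0],"slide":[-0.02,-0.05,0]},{"fingers":0.4,"rot":[0,0,0],"slide":[-0.02,-0.05,0]},{"fingers":0.4,"rot":[0,0,0],"slide":[-0.02,-0.05,0]}]}}

```text
time: 26.82
position: [0.573, 0.0733, 0.143]
tcp_rot: [0.037, 0.999, -0.001, -0.001]
contact_force: [0.5, 0.3, -0.6]
grip_width: 0.0693
finger_force: 29.0
```

>>> {"method": "carry_out", "body": {"rows": [{"fingers":0.4,"rot":[0,0,0],"slide":[-0.02,-0.05,0]},{"fingers":0.4,"rot":[0,0,0],"slide":[-0.012,-0.04,0]},{"fingers":0.4,"rot":[0,0,0],"slide":[0,-0.012,0]},{"fingers":0.4,"rot":[0,0,0],"slide":[0,0,0]},{"fingers":0.4,"rot":[0,0,0],"slide":[0,0,0]}]}}

```text
time: 27.45
position: [0.5974, -0.0258, 0.1438]
tcp_rot: [0.035, 0.999, 0.0, -0.0]
contact_force: [-0.2, -0.3, -0.4]
grip_width: 0.0694
finger_force: 29.1
```

>>> {"method": "carry_out", "body": {"rows": [{"fingers":0.4,"rot":[0,0,0],"slide":[0,0,0]},{"fingers":0.4,"rot":[0,0,0],"slide":[0,0,0]}]}}

```text
time: 27.7
position: [0.5979, -0.0268, 0.1439]
tcp_rot: [0.036, 0.999, 0.0, 0.0]
contact_force: [0.2, 0.1, -0.4]
grip_width: 0.0699
finger_force: 29.1
```

```bash
python3 p.py
```

```text
t 27.7 bay mm [-21.8  43.8] z 143.9 yaw-bay 3.1434 tilt [0.0001 0.0001] q [ 0.65  0.8  -1.01  1.71  0.76  1.08  0.89] F [ 0.2  0.1 -0.4] w 0.0699 f 29.1
```

>>> {"method": "carry_out", "body": {"rows": [{"fingers":0.4,"rot":[0,0,0],"slide":[0,-0.001,0.015]},{"fingers":0.4,"rot":[0,0,0],"slide":[0,0,0.01]},{"fingers":0.4,"rot":[0,0,0],"slide":[0,0,0.01]},{"fingers":0.4,"rot":[0,0,0],"slide":[0,0,0.01]},{"fingers":0.4,"rot":[0,0,0],"slide":[0,0,0.01]}]}}

```text
time: 28.32
position: [0.5979, -0.0288, 0.088]
tcp_rot: [0.036, 0.999, 0.0, -0.0]
contact_force: [0.4, 0.2, -0.9]
grip_width: 0.07
finger_force: 29.0
```

```bash
python3 p.py
```

```text
t 28.3 bay mm [-21.7  41.8] z 88.0 yaw-bay 3.1418 tilt [-0.0001  0.0001] q [ 0.62  0.86 -0.96  1.74  0.83  1.    0.84] F [ 0.4  0.2 -0.9] w 0.0700 f 29.0
```

No contact; the large cup is over the middle one. Continue down.

>>> {"method": "carry_out", "body": {"rows": [{"fingers":0.4,"rot":[0,0,0],"slide":[0,0.001,0.012]},{"fingers":0.4,"rot":[0,0,0],"slide":[0,0,0.012]},{"fingers":0.4,"rot":[0,0,0],"slide":[0,0,0.01]},{"fingers":0.4,"rot":[0,0,0],"slide":[0,0,0.006]},{"fingers":0.4,"rot":[0,0,0],"slide":[0,0,0.001]}]}}

```text
time: 28.95
position: [0.5978, -0.0278, 0.0474]
tcp_rot: [0.036, 0.999, 0.0, -0.0]
contact_force: [-0.1, -1.2, -0.8]
grip_width: 0.0697
finger_force: 29.0
```

```bash
python3 p.py
```

```text
t 28.9 bay mm [-21.8  42.8] z 47.4 yaw-bay 3.1419 tilt [-0.0005  0.0001] q [ 0.59  0.91 -0.91  1.75  0.88  0.95  0.81] F [-0.1 -1.2 -0.8] w 0.0697 f 29.0
```

>>> {"method": "carry_out", "body": {"rows": [{"fingers":0.4,"rot":[0,0,0],"slide":[0,0,0.001]},{"fingers":1,"rot":[0,0,0],"slide":[0,0,0]},{"fingers":1,"rot":[0,0,0],"slide":[0,0,0]},{"fingers":1,"rot":[0,0,0],"slide":[0,0,0]},{"fingers":1,"rot":[0,0,0],"slide":[0,0,-0.03]}]}}

```text
time: 29.58
position: [0.5964, -0.0281, 0.0754]
tcp_rot: [0.036, 0.999, -0.0, -0.002]
contact_force: [-0.3, 0.1, 0.7]
grip_width: 0.0855
finger_force: 0.0
```

>>> {"method": "carry_out", "body": {"rows": [{"fingers":1,"rot":[0,0,0],"slide":[0,0,-0.05]},{"fingers":1,"rot":[0,0,0],"slide":[0,0,-0.05]},{"fingers":1,"rot":[0,0,0],"slide":[0.03,-0.05,-0.03]},{"fingers":1,"rot":[0,0,0],"slide":[0.03,-0.05,0]},{"fingers":1,"rot":[0,0,0],"slide":[0.03,-0.05,0]}]}}

```text
time: 30.2
position: [0.498, -0.1701, 0.2059]
tcp_rot: [0.036, 0.999, -0.001, 0.0]
contact_force: [0.6, -1.0, -0.0]
grip_width: 0.0852
finger_force: 0.0
```

>>> {"method": "carry_out", "body": {"rows": [{"fingers":1,"rot":[0,0,0],"slide":[0.03,-0.05,0]},{"fingers":1,"rot":[0,0,0],"slide":[0.02,-0.05,0]},{"fingers":1,"rot":[0,0,0],"slide":[0,-0.02,0]},{"fingers":1,"rot":[0,0,0],"slide":[0,0,0]},{"fingers":1,"rot":[0,0,0],"slide":[0,0,0]}]}}

```text
time: 30.82
position: [0.4414, -0.2825, 0.2057]
tcp_rot: [0.035, 0.999, 0.0, 0.0]
contact_force: [-0.2, 0.8, -0.7]
grip_width: 0.0854
finger_force: 0.0
```

```bash
python3 - <<'E'
from look import *
pose()
c=cap('wrist','wrist7.png'); cap('scene','scene7.png'); cap('side','side7.png')
E
```

```text
t 30.8 bay mm [-159.3 -222.6] z 205.7 yaw-bay 3.1450 tilt [0.0009 0.0009] q [ 1.32  0.63 -1.15  1.85  0.65  1.1   1.43] F [-0.2  0.8 -0.7] w 0.0854 f 0.0
```

View pics/wrist7.png

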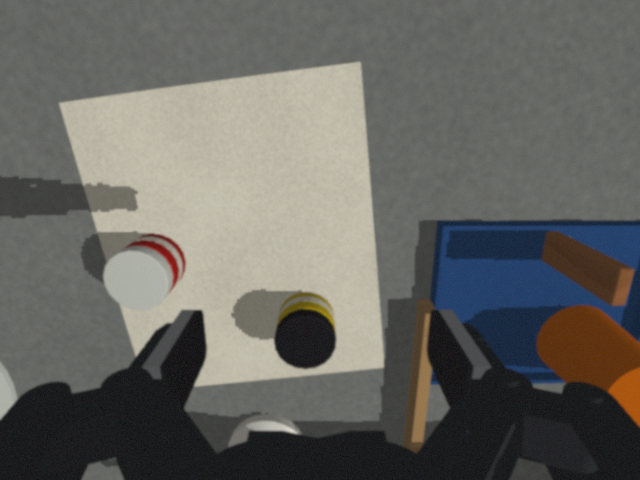

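Yellow jar's lid is at pixel (306,339), red jar's at (138,278); both stand upright, the large cup is on the tray.

```bash
python3 - <<'E'
from look import *
c=load('wrist')
for u,v in((306,339),(138,278)): print((bayxy(at(c,u,v,.05))*1e3).round(1), at(c,u,v,.05)[:2].round(3))
for n in('scene','side'):
    c=load(n); x,e=cup([c],'l',world((-.0216,.0427))[:2],.006); print((bayxy(x)*1e3).round(1),round(e,2))
E
```

```text
[ -47.  -231.3] [ 0.553 -0.299]
[-105.1 -372.8] [ 0.484 -0.436]
[-20.8  39.5] 0.27
[-18.3  41.9] 0.11
```

>>> {"method": "carry_out", "body": {"rows": [{"fingers":1,"rot":[0,0,0],"slide":[-0.04,-0.003,0]},{"fingers":1,"rot":[0,0,0],"slide":[-0.04,-0.001,0.02]},{"fingers":1,"rot":[0,0,0],"slide":[-0.035,0,0.05]},{"fingers":1,"rot":[0,0,0],"slide":[0,0,0.04]},{"fingers":1,"rot":[0,0,0],"slide":[0,0,0.02]}]}}

```text
time: 31.6
position: [0.5541, -0.2953, 0.0731]
tcp_rot: [0.035, 0.999, 0.001, -0.001]
contact_force: [-0.8, -1.1, -0.3]
grip_width: 0.0854
finger_force: 0.0
```

```bash
python3 - <<'E'
from look import *
pose()
for n in('scene','side'):
    c=cap(n,n+'8.png')
c=cap('wrist','wrist8.png'); cv2.imwrite('pics/c8.png',cv2.resize(np.hstack([c['img'][::2,::2],cv2.imread('pics/side8.png')[120:360,270:590]]),None,fx=1.25,fy=1.25))
E
```

```text
t 31.6 bay mm [ -45.9 -227.2] z 73.1 yaw-bay 3.1439 tilt [-0.0026  0.0016] q [ 1.03  0.92 -0.94  1.66  0.85  1.03  1.3 ] F [-0.8 -1.1 -0.3] w 0.0854 f 0.0
```

View pics/c8.png

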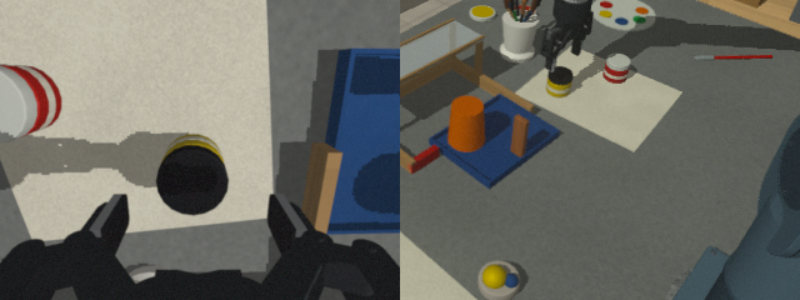

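```bash
python3 - <<'E'
from look import *
c=load('wrist'); print((bayxy(at(c,307,288,.05))*1e3).round(1)); pose()
E
```

```text
[ -46.  -232.4]
t 31.8 bay mm [ -45.4 -228.4] z 75.5 yaw-bay 3.1424 tilt [-0.0005  0.0005] q [ 1.03  0.92 -0.94  1.66  0.85  1.03  1.3 ] F [0.1 1.1 1.1] w 0.0856 f 0.0
```

>>> {"method": "carry_out", "body": {"rows": [{"fingers":1,"rot":[0,0,0],"slide":[0,-0.003,0.02]},{"fingers":1,"rot":[0,0,0],"slide":[0,0,0.03]},{"fingers":1,"rot":[0,0,0],"slide":[0,0,0.009]},{"fingers":0.4,"rot":[0,0,0],"slide":[0,0,0]},{"fingers":0.4,"rot":[0,0,0],"slide":[0,0,0]}], "squeeze": 35}}

```text
time: 32.38
position: [0.5554, -0.3003, 0.0179]
tcp_rot: [0.036, 0.999, -0.0, 0.001]
contact_force: [0.5, -0.5, -1.0]
grip_width: 0.0551
finger_force: 37.2
```

>>> {"method": "carry_out", "body": {"rows": [{"fingers":0.4,"rot":[0,0,0],"slide":[0,0,0]},{"fingers":0.4,"rot":[0,0,0],"slide":[0,0,0]}]}}

```text
time: 32.62
position: [0.5554, -0.3003, 0.0178]
tcp_rot: [0.036, 0.999, -0.0, 0.001]
contact_force: [-2.2, 0.1, 6.8]
grip_width: 0.0556
finger_force: 37.7
```

```bash
python3 p.py
```

```text
t 32.6 bay mm [ -44.2 -232. ] z 17.8 yaw-bay 3.1418 tilt [ 0.0019 -0.0009] q [ 1.    0.99 -0.88  1.66  0.92  0.95  1.27] F [-2.2  0.1  6.8] w 0.0556 f 37.7
```

>>> {"method": "carry_out", "body": {"rows": [{"fingers":0.4,"rot":[0,0,0],"slide":[0,0,-0.03]},{"fingers":0.4,"rot":[0,0,0],"slide":[0,0,-0.04]},{"fingers":0.4,"rot":[0,0,0],"slide":[-0.006,0.03,0]},{"fingers":0.4,"rot":[0,0,0],"slide":[-0.008,0.05,0]},{"fingers":0.4,"rot":[0,0,0],"slide":[-0.008,0.05,0]}]}}

```text
time: 33.25
position: [0.5859, -0.1711, 0.0865]
tcp_rot: [0.037, 0.999, -0.0, 0.0]
contact_force: [0.5, 0.4, -1.6]
grip_width: 0.0555
finger_force: 37.7
```

>>> {"method": "carry_out", "body": {"rows": [{"fingers":0.4,"rot":[0,0,0],"slide":[-0.005,0.034,0]},{"fingers":0.4,"rot":[0,0,0],"slide":[0,0.014,0]},{"fingers":0.4,"rot":[0,0,0],"slide":[0,0,0.025]},{"fingers":0.4,"rot":[0,0,0],"slide":[0,0,0.02]},{"fingers":0.4,"rot":[0,0,0],"slide":[0,0,0]}]}}

```text
time: 33.88
position: [0.592, -0.1264, 0.0382]
tcp_rot: [0.038, 0.999, -0.0, -0.003]
contact_force: [0.0, -0.3, -1.9]
grip_width: 0.0554
finger_force: 37.7
```

```bash
python3 p.py
```

```text
t 33.9 bay mm [-20.5 -56. ] z 38.2 yaw-bay 3.1395 tilt [-0.0052 -0.0003] q [ 0.75  0.94 -0.91  1.73  0.89  0.95  0.97] F [ 0.  -0.3 -1.9] w 0.0554 f 37.7
```

>>> {"method": "carry_out", "body": {"rows": [{"fingers":0.4,"rot":[0,0,0],"slide":[0,0,0.01]},{"fingers":0.4,"rot":[0,0,0],"slide":[0,0,0.006]},{"fingers":0.4,"rot":[0,0,0],"slide":[0,0,0]},{"fingers":0.4,"rot":[0,0,0],"slide":[0,0,0]}]}}

```text
time: 34.38
position: [0.5946, -0.1244, 0.0257]
tcp_rot: [0.036, 0.999, -0.0, 0.0]
contact_force: [-0.2, -0.8, -1.4]
grip_width: 0.0551
finger_force: 37.7
```

```bash
python3 p.py
```

```text
t 34.4 bay mm [-18.  -53.8] z 25.7 yaw-bay 3.1419 tilt [ 0.0005 -0.0001] q [ 0.73  0.96 -0.89  1.73  0.91  0.93  0.95] F [-0.2 -0.8 -1.4] w 0.0551 f 37.7
```

>>> {"method": "carry_out", "body": {"rows": [{"fingers":0.4,"rot":[0,0,0],"slide":[0,0,0.0015]},{"fingers":0.78,"rot":[0,0,0],"slide":[0,0,0]},{"fingers":0.78,"rot":[0,0,0],"slide":[0,0,0]},{"fingers":0.78,"rot":[0,0,0],"slide":[0,0,0]},{"fingers":0.78,"rot":[0,0,0],"slide":[0,0,-0.03]}]}}

```text
time: 35.0
position: [0.5926, -0.1245, 0.0524]
tcp_rot: [0.036, 0.999, 0.0, -0.002]
contact_force: [-0.2, 0.8, -0.1]
grip_width: 0.0666
finger_force: 0.0
```

>>> {"method": "carry_out", "body": {"rows": [{"fingers":1,"rot":[0,0,0],"slide":[0,0,-0.05]},{"fingers":1,"rot":[0,0,0],"slide":[0,0,-0.05]},{"fingers":1,"rot":[0,0,0],"slide":[0.015,-0.053,0]},{"fingers":1,"rot":[0,0,0],"slide":[0.015,-0.053,0]},{"fingers":1,"rot":[0,0,0],"slide":[0.015,-0.053,0]}]}}

```text
time: 35.62
position: [0.5373, -0.2812, 0.1542]
tcp_rot: [0.036, 0.999, -0.0, 0.0]
contact_force: [-0.3, -0.2, -0.5]
grip_width: 0.0854
finger_force: 0.0
```

>>> {"method": "carry_out", "body": {"rows": [{"fingers":1,"rot":[0,0,0],"slide":[0.015,-0.053,0]},{"fingers":1,"rot":[0,0,0],"slide":[0.015,-0.053,0]},{"fingers":1,"rot":[0,0,0],"slide":[0.012,-0.053,0.02]},{"fingers":1,"rot":[0,0,0],"slide":[0,0,0.03]},{"fingers":1,"rot":[0,0,0],"slide":[0,0,0]}]}}

```text
time: 36.25
position: [0.4828, -0.4346, 0.1018]
tcp_rot: [0.037, 0.999, 0.001, -0.002]
contact_force: [-0.9, 0.1, 0.4]
grip_width: 0.0854
finger_force: 0.0
```

```bash
python3 - <<'E'
from look import *
for n in('scene','side'):
    c=cap(n,n+'9.png')
c=cap('wrist','wrist9.png'); pose(); cv2.imwrite('pics/c9.png',cv2.resize(np.hstack([c['img'][::2,::2],cv2.imread('pics/scene9.png')[120:360,140:460]]),None,fx=1.25,fy=1.25))
E
```

```text
t 36.4 bay mm [-103.8 -370.7] z 105.4 yaw-bay 3.1439 tilt [ 0.0019 -0.0002] q [ 1.26  0.91 -0.97  1.58  0.82  1.1   1.58] F [ 0.8 -0.3  0.1] w 0.0855 f 0.0
```

View pics/c9.png

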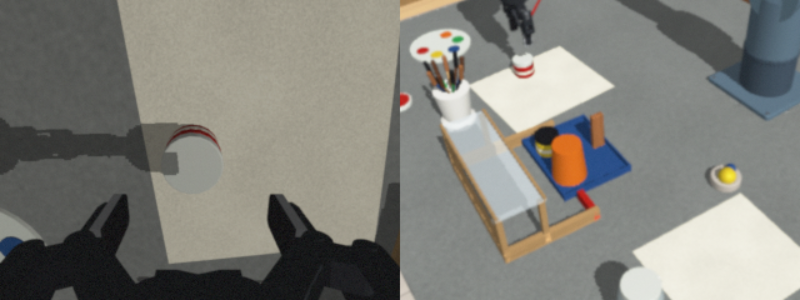

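```bash
python3 - <<'E'
from look import *
c=load('wrist'); print((bayxy(at(c,307,262,.05))*1e3).round(1)); pose()
E
```

```text
[-104.7 -375.8]
t 36.4 bay mm [-103.8 -370.7] z 105.4 yaw-bay 3.1439 tilt [ 0.0019 -0.0002] q [ 1.26  0.91 -0.97  1.58  0.82  1.1   1.58] F [ 0.8 -0.3  0.1] w 0.0855 f 0.0
```

>>> {"method": "carry_out", "body": {"rows": [{"fingers":1,"rot":[0,0,0],"slide":[0,-0.004,0.03]},{"fingers":1,"rot":[0,0,0],"slide":[0,0,0.03]},{"fingers":1,"rot":[0,0,0],"slide":[0,0,0.027]},{"fingers":0.4,"rot":[0,0,0],"slide":[0,0,0]},{"fingers":0.4,"rot":[0,0,0],"slide":[0,0,0]}], "squeeze": 35}}

```text
time: 37.02
position: [0.4853, -0.4395, 0.0183]
tcp_rot: [0.036, 0.999, -0.0, 0.001]
contact_force: [2.5, -0.2, -0.9]
grip_width: 0.0551
finger_force: 37.3
```

>>> {"method": "carry_out", "body": {"rows": [{"fingers":0.4,"rot":[0,0,0],"slide":[0,0,0]},{"fingers":0.4,"rot":[0,0,0],"slide":[0,0,0]}]}}

```text
time: 37.28
position: [0.4849, -0.4396, 0.0181]
tcp_rot: [0.036, 0.999, -0.0, 0.001]
contact_force: [0.1, 0.0, 4.0]
grip_width: 0.0552
finger_force: 37.8
```

```bash
python3 p.py
```

```text
t 37.3 bay mm [-104.4 -376.2] z 18.1 yaw-bay 3.1418 tilt [ 0.0015 -0.001 ] q [ 1.23  1.02 -0.89  1.59  0.92  0.99  1.53] F [0.1 0.  4. ] w 0.0552 f 37.8
```

>>> {"method": "carry_out", "body": {"rows": [{"fingers":0.4,"rot":[0,0,0],"slide":[0,0,-0.03]},{"fingers":0.4,"rot":[0,0,0],"slide":[0,0,-0.04]},{"fingers":0.4,"rot":[0,0,0],"slide":[-0.003,0.035,0]},{"fingers":0.4,"rot":[0,0,0],"slide":[-0.003,0.052,0]},{"fingers":0.4,"rot":[0,0,0],"slide":[-0.003,0.052,0]}]}}

```text
time: 37.9
position: [0.5037, -0.3002, 0.0889]
tcp_rot: [0.037, 0.999, -0.001, 0.001]
contact_force: [0.9, -0.3, -1.8]
grip_width: 0.0551
finger_force: 38.0
```

>>> {"method": "carry_out", "body": {"rows": [{"fingers":0.4,"rot":[0,0,0],"slide":[-0.003,0.052,0]},{"fingers":0.4,"rot":[0,0,0],"slide":[-0.003,0.052,0]},{"fingers":0.4,"rot":[0,0,0],"slide":[-0.002,0.05,0]},{"fingers":0.4,"rot":[0,0,0],"slide":[0,0.029,0]},{"fingers":0.4,"rot":[0,0,0],"slide":[0,0,0]}]}}

```text
time: 38.52
position: [0.5253, -0.1162, 0.089]
tcp_rot: [0.034, 0.999, 0.0, 0.001]
contact_force: [0.1, -1.2, -1.3]
grip_width: 0.0552
finger_force: 38.0
```

>>> {"method": "carry_out", "body": {"rows": [{"fingers":0.4,"rot":[0,0,0],"slide":[0,0,0.025]},{"fingers":0.4,"rot":[0,0,0],"slide":[0,0,0.02]},{"fingers":0.4,"rot":[0,0,0],"slide":[0,0,0.011]},{"fingers":0.4,"rot":[0,0,0],"slide":[0,0,0.005]},{"fingers":0.4,"rot":[0,0,0],"slide":[0,0,0]}]}}

```text
time: 39.15
position: [0.5246, -0.1194, 0.0259]
tcp_rot: [0.036, 0.999, 0.0, -0.0]
contact_force: [-0.4, 0.5, -2.3]
grip_width: 0.0553
finger_force: 38.0
```

```bash
python3 p.py
```

```text
t 39.1 bay mm [-88.2 -53.9] z 25.9 yaw-bay 3.1418 tilt [-0.      0.0001] q [ 0.8   0.88 -0.9   1.91  0.94  0.85  0.88] F [-0.4  0.5 -2.3] w 0.0553 f 38.0
```

>>> {"method": "carry_out", "body": {"rows": [{"fingers":0.4,"rot":[0,0,0],"slide":[0,0,0.0015]},{"fingers":0.78,"rot":[0,0,0],"slide":[0,0,0]},{"fingers":0.78,"rot":[0,0,0],"slide":[0,0,0]},{"fingers":0.78,"rot":[0,0,0],"slide":[0,0,0]},{"fingers":0.78,"rot":[0,0,0],"slide":[0,0,-0.03]}]}}

```text
time: 39.78
position: [0.5231, -0.1193, 0.0533]
tcp_rot: [0.036, 0.999, 0.0, -0.002]
contact_force: [1.5, -0.6, 0.1]
grip_width: 0.0663
finger_force: 0.0
```

>>> {"method": "carry_out", "body": {"rows": [{"fingers":1,"rot":[0,0,0],"slide":[0,0,-0.05]},{"fingers":1,"rot":[0,0,0],"slide":[0,0,-0.05]},{"fingers":1,"rot":[0,0,0.174],"slide":[0,0,-0.04]},{"fingers":1,"rot":[0,0,0.174],"slide":[0,0,0]},{"fingers":1,"rot":[0,0,0.174],"slide":[0,0,0]}]}}

```text
time: 40.4
position: [0.5247, -0.1195, 0.1951]
tcp_rot: [0.296, 0.955, -0.0, 0.001]
contact_force: [-0.1, 0.1, 0.9]
grip_width: 0.0856
finger_force: 0.0
```

>>> {"method": "carry_out", "body": {"rows": [{"fingers":1,"rot":[0,0,0.174],"slide":[0,0,0]},{"fingers":1,"rot":[0,0,0.174],"slide":[0,0,0]},{"fingers":1,"rot":[0,0,0.175],"slide":[0,0,0]},{"fingers":1,"rot":[0,0,0.175],"slide":[0,0,0]},{"fingers":1,"rot":[0,0,0.175],"slide":[0,0,0]}]}}

```text
time: 41.02
position: [0.5244, -0.1192, 0.1945]
tcp_rot: [0.672, 0.741, 0.0, 0.0]
contact_force: [-0.0, 0.1, 0.7]
grip_width: 0.0853
finger_force: 0.0
```

>>> {"method": "carry_out", "body": {"rows": [{"fingers":1,"rot":[0,0,0.175],"slide":[0,0,0]},{"fingers":1,"rot":[0,0,0.175],"slide":[0,0,0]},{"fingers":1,"rot":[0,0,0.175],"slide":[0,0,0]},{"fingers":1,"rot":[0,0,0.175],"slide":[0,0,0]},{"fingers":1,"rot":[0,0,0.175],"slide":[0,0,0]}]}}

```text
time: 41.65
position: [0.5244, -0.1191, 0.1944]
tcp_rot: [0.922, 0.386, 0.0, -0.0]
contact_force: [-0.6, 0.4, 0.1]
grip_width: 0.0853
finger_force: 0.0
```

>>> {"method": "carry_out", "body": {"rows": [{"fingers":1,"rot":[0,0,0.175],"slide":[0,0,0]},{"fingers":1,"rot":[0,0,0.175],"slide":[0,0,0]},{"fingers":1,"rot":[0,0,0.175],"slide":[0,0,0]},{"fingers":1,"rot":[0,0,0.174],"slide":[0,0,0]},{"fingers":1,"rot":[0,0,0.174],"slide":[0,0,0]}]}}

```text
time: 42.28
position: [0.5244, -0.119, 0.1944]
tcp_rot: [0.999, -0.04, -0.0, -0.0]
contact_force: [0.2, -0.1, 0.3]
grip_width: 0.0854
finger_force: 0.0
```

```bash
python3 - <<'E'
from look import *
pose(); c=cap('wrist','wrist10.png'); cap('scene','scene10.png'); cap('side','side10.png')
E
```

```text
t 42.3 bay mm [-88.4 -53.5] z 194.4 yaw-bay -0.0063 tilt [-0.0001  0.0001] q [ 0.47  0.43 -0.42  1.85  0.21  0.91 -1.7 ] F [ 0.2 -0.1  0.3] w 0.0854 f 0.0
```

View pics/wrist10.png

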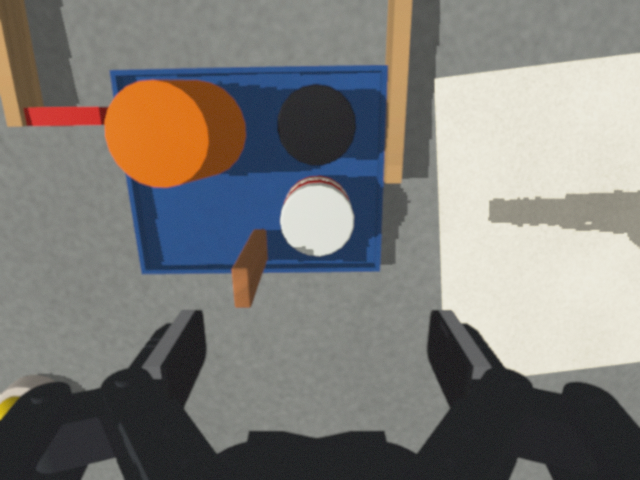

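Tray with both jars upright and the large cup (over the nest), tray corners at (143,272), (380,270), (386,68), (112,72). (That was my 15th picture, one past the limit of 14 — no more viewing; numbers only from here.)

```bash
python3 - <<'E'
from look import *
c=load('wrist')
for n,u,v,z in(('FL',143,272,.018),('FR',380,270,.018),('BR',386,68,.018),('BL',112,72,.018),('yj',316,125,.056),('rj',317,218,.056),('postTopFrontL',232,306,.1),('postTopFrontR',249,306,.1),('postTopBackL',235,270,.1),('guide end top',395,182,.03)): print(n,(bayxy(at(c,u,v,z))*1e3).round(1))
E
```

```text
FL [-142.5  102.2]
FR [-141.6 -110.2]
BR [  24.8 -107.6]
BL [ 23.9 103.1]
yj [-16.  -53.9]
rj [-83.3 -54.2]
postTopFrontL [-133.5    4.3]
postTopFrontR [-133.6   -7.4]
postTopBackL [-106.9    0.3]
guide end top [ -60.8 -116.7]
```

>>> {"method": "carry_out", "body": {"rows": [{"fingers":1,"rot":[0,0,0],"slide":[-0.031,-0.052,0]},{"fingers":1,"rot":[0,0,0],"slide":[0,0,0.03]},{"fingers":1,"rot":[0,0,0],"slide":[0,0,0.035]},{"fingers":1,"rot":[0,0,0],"slide":[0,0,0.035]},{"fingers":1,"rot":[0,0,0],"slide":[0,0,0.027]}]}}

```text
time: 43.05
position: [0.497, -0.065, 0.0661]
tcp_rot: [0.999, -0.035, -0.0, -0.0]
contact_force: [-0.1, -0.7, 0.3]
grip_width: 0.0855
finger_force: 0.0
```

>>> {"method": "carry_out", "body": {"rows": [{"fingers":0,"rot":[0,0,0],"slide":[0,0,0]},{"fingers":0,"rot":[0,0,0],"slide":[0,0,0]},{"fingers":0,"rot":[0,0,0],"slide":[0,0,0]},{"fingers":0,"rot":[0,0,0],"slide":[0,0,0]},{"fingers":0,"rot":[0,0,0],"slide":[0,0,0]}], "squeeze": 50}}

```text
time: 43.68
position: [0.498, -0.0656, 0.0684]
tcp_rot: [0.999, -0.037, 0.001, 0.0]
contact_force: [-1.2, -1.0, 6.3]
grip_width: 0.0113
finger_force: 49.3
```

>>> {"method": "carry_out", "body": {"rows": [{"fingers":0,"rot":[0,0,0],"slide":[0,0,0]},{"fingers":0,"rot":[0,0,0],"slide":[0,0,0]}]}}

```text
time: 43.92
position: [0.498, -0.0656, 0.0684]
tcp_rot: [0.999, -0.037, 0.001, 0.0]
contact_force: [-1.1, -0.4, 6.2]
grip_width: 0.0114
finger_force: 49.3
```

```bash
python3 p.py
```

```text
t 43.9 bay mm [-118.6   -2.2] z 68.4 yaw-bay -0.0005 tilt [ 0.0013 -0.0009] q [ 0.33  0.57 -0.36  2.02  0.34  0.61 -1.91] F [-1.1 -0.4  6.2] w 0.0114 f 49.3
```

>>> {"method": "carry_out", "body": {"rows": [{"fingers":0,"rot":[0,0,0],"slide":[0.004,-0.002,0]},{"fingers":0,"rot":[0,0,0],"slide":[0.008,-0.001,0]},{"fingers":0,"rot":[0,0,0],"slide":[0.012,0,0]},{"fingers":0,"rot":[0,0,0],"slide":[0.012,0,0]},{"fingers":0,"rot":[0,0,0],"slide":[0.012,0,0]}]}}

```text
time: 44.55
position: [0.5336, -0.0662, 0.067]
tcp_rot: [0.999, -0.037, -0.012, 0.002]
contact_force: [-32.5, 0.8, 35.2]
grip_width: 0.0114
finger_force: 55.0
```

```bash
python3 p.py
```

```text
t 44.5 bay mm [-83.1  -0.2] z 67.0 yaw-bay -0.0017 tilt [-0.0242 -0.003 ] q [ 0.31  0.63 -0.36  1.91  0.33  0.69 -1.89] F [-32.5   0.8  35.2] w 0.0114 f 55.0
```

>>> {"method": "carry_out", "body": {"rows": [{"fingers":0,"rot":[0,0,0],"slide":[0,0,0]},{"fingers":0,"rot":[0,0,0],"slide":[0,0,0]}]}}

```text
time: 44.8
position: [0.5398, -0.0661, 0.067]
tcp_rot: [0.999, -0.037, -0.006, 0.001]
contact_force: [-13.9, 0.5, 13.3]
grip_width: 0.0112
finger_force: 52.1
```

```bash
python3 - <<'E'
from look import *
pose(); print(status.observe()['ft_torque'])
s=cap('scene','scene11.png'); d=cap('side','side11.png'); w=cap('wrist','wrist11.png')
for c in(s,d): x,e=cup([c],'l',world((.014,.044))[:2],.006); print('l',(bayxy(x)*1e3).round(1),round(e,2))
# tray outline in wrist via blue mask
h=cv2.cvtColor(w['img'],cv2.COLOR_BGR2HSV); m=cv2.inRange(h,(105,120,40),(125,255,255))
for v in range(60,330,30):
    u=np.where(m[v]>0)[0]
    if len(u)>20: print(v,u.min(),u.max(),(bayxy(at(w,u.min(),v,.018))*1e3).round(0),(bayxy(at(w,u.max(),v,.018))*1e3).round(0))
E
```

```text
t 44.8 bay mm [-76.9   0.3] z 67.0 yaw-bay -0.0012 tilt [-0.0115 -0.0015] q [ 0.31  0.63 -0.36  1.9   0.34  0.68 -1.89] F [-13.9   0.5  13.3] w 0.0112 f 52.1
[0.21578039 3.46530065 0.00367038]
l [18.2 41.7] 0.18
l [21.9 43.5] 0.1
60 303 548 [26.  6.] [  26. -106.]
90 304 543 [13.  6.] [  13. -106.]
120 293 539 [-0. 11.] [  -0. -106.]
150 263 534 [-14.  26.] [ -14. -106.]
180 103 528 [-29. 107.] [ -29. -106.]
210 108 523 [-44. 107.] [ -44. -106.]
240 114 518 [-60. 106.] [ -61. -106.]
270 119 512 [-77. 106.] [ -78. -106.]
300 124 507 [-95. 107.] [ -96. -106.]
```

>>> {"method": "carry_out", "body": {"rows": [{"fingers":0,"rot":[0,0,0],"slide":[0.006,0,-0.0005]},{"fingers":0,"rot":[0,0,0],"slide":[0.006,0,-0.0005]},{"fingers":0,"rot":[0,0,0],"slide":[0.006,0,0]},{"fingers":0,"rot":[0,0,0],"slide":[0.006,0,0]},{"fingers":0,"rot":[0,0,0],"slide":[0.006,0,0]}]}}

```text
time: 45.58
position: [0.5754, -0.068, 0.0679]
tcp_rot: [0.999, -0.037, -0.001, -0.0]
contact_force: [-0.4, 0.8, -10.6]
grip_width: 0.0114
finger_force: 48.8
```

>>> {"method": "carry_out", "body": {"rows": [{"fingers":0,"rot":[0,0,0],"slide":[0.006,0,0]},{"fingers":0,"rot":[0,0,0],"slide":[0.006,0,0]},{"fingers":0,"rot":[0,0,0],"slide":[0.006,0,0]},{"fingers":0,"rot":[0,0,0],"slide":[0.006,0,0]},{"fingers":0,"rot":[0,0,0],"slide":[0.006,0,0]}]}}

```text
time: 46.2
position: [0.6057, -0.0703, 0.0683]
tcp_rot: [0.999, -0.037, -0.0, 0.0]
contact_force: [-0.8, -0.3, -9.4]
grip_width: 0.0112
finger_force: 48.8
```

```bash
python3 p.py
```

```text
t 46.2 bay mm [-10.8   1. ] z 68.3 yaw-bay -0.0012 tilt [-0.0001 -0.    ] q [ 0.3   0.71 -0.35  1.73  0.33  0.76 -1.87] F [-0.8 -0.3 -9.4] w 0.0112 f 48.8
```

>>> {"method": "carry_out", "body": {"rows": [{"fingers":0,"rot":[0,0,0],"slide":[0,0,0.001]},{"fingers":0,"rot":[0,0,0],"slide":[0,0,0.0005]},{"fingers":0,"rot":[0,0,0],"slide":[0,0,0]}]}}

```text
time: 46.58
position: [0.6062, -0.0703, 0.0673]
tcp_rot: [0.999, -0.037, 0.001, -0.0]
contact_force: [1.7, -0.5, -8.5]
grip_width: 0.0116
finger_force: 49.1
```

```bash
python3 p.py
```

```text
t 46.6 bay mm [-10.3   1.1] z 67.3 yaw-bay -0.0010 tilt [ 0.002  -0.0001] q [ 0.3   0.71 -0.35  1.73  0.34  0.76 -1.87] F [ 1.7 -0.5 -8.5] w 0.0116 f 49.1
```

>>> {"method": "carry_out", "body": {"rows": [{"fingers":0,"rot":[0,0,0],"slide":[0,0,0.0007]},{"fingers":0,"rot":[0,0,0],"slide":[0,0,0.0007]},{"fingers":0,"rot":[0,0,0],"slide":[0,0,0]}]}}

```text
time: 46.95
position: [0.6062, -0.0703, 0.0672]
tcp_rot: [0.999, -0.037, 0.001, 0.0]
contact_force: [-3.5, -0.3, 7.0]
grip_width: 0.0118
finger_force: 51.6
```

```bash
python3 p.py
```

```text
t 47.0 bay mm [-10.4   1.1] z 67.2 yaw-bay -0.0012 tilt [ 0.0016 -0.0006] q [ 0.29  0.71 -0.35  1.73  0.34  0.76 -1.87] F [-3.5 -0.3  7. ] w 0.0118 f 51.6
```

Back on the table (it had been riding about 1 mm high); continue slower at this height.

>>> {"method": "carry_out", "body": {"rows": [{"fingers":0,"rot":[0,0,0],"slide":[0.004,0,0]},{"fingers":0,"rot":[0,0,0],"slide":[0.004,0,0]},{"fingers":0,"rot":[0,0,0],"slide":[0.004,0,0]},{"fingers":0,"rot":[0,0,0],"slide":[0.004,0,0]},{"fingers":0,"rot":[0,0,0],"slide":[0.004,0,0]}]}}

```text
time: 47.58
position: [0.6177, -0.0709, 0.067]
tcp_rot: [0.999, -0.037, -0.008, 0.001]
contact_force: [-30.0, 2.2, 32.4]
grip_width: 0.0114
finger_force: 55.2
```

```bash
python3 p.py
```

```text
t 47.6 bay mm [1.2 1.3] z 67.0 yaw-bay -0.0009 tilt [-0.0159 -0.0011] q [ 0.29  0.73 -0.35  1.69  0.33  0.8  -1.86] F [-30.    2.2  32.4] w 0.0114 f 55.2
```

>>> {"method": "carry_out", "body": {"rows": [{"fingers":0,"rot":[0,0,0],"slide":[0,0,0]},{"fingers":0,"rot":[0,0,0],"slide":[0,0,0]},{"fingers":0,"rot":[0,0,0],"slide":[0,0,0]},{"fingers":0,"rot":[0,0,0],"slide":[0,0,0]}]}}

```text
time: 48.08
position: [0.6189, -0.0709, 0.067]
tcp_rot: [0.999, -0.037, -0.007, 0.001]
contact_force: [-26.1, 1.9, 28.6]
grip_width: 0.0115
finger_force: 54.7
```

>>> {"method": "carry_out", "body": {"rows": [{"fingers":0,"rot":[0,0,0],"slide":[0.002,0,0]},{"fingers":0,"rot":[0,0,0],"slide":[0.002,0,0]},{"fingers":0,"rot":[0,0,0],"slide":[0.002,0,0]},{"fingers":0,"rot":[0,0,0],"slide":[0.002,0,0]},{"fingers":0,"rot":[0,0,0],"slide":[0.002,0,0]}]}}

```text
time: 48.7
position: [0.6279, -0.0716, 0.0669]
tcp_rot: [0.999, -0.037, -0.008, 0.001]
contact_force: [-28.9, 1.5, 30.5]
grip_width: 0.0114
finger_force: 55.1
```

```bash
python3 p.py
```

```text
t 48.7 bay mm [11.3  1.3] z 66.9 yaw-bay -0.0009 tilt [-0.0156 -0.001 ] q [ 0.29  0.75 -0.35  1.66  0.33  0.81 -1.86] F [-28.9   1.5  30.5] w 0.0114 f 55.1
```

>>> {"method": "carry_out", "body": {"rows": [{"fingers":0,"rot":[0,0,0],"slide":[0.002,0,0]},{"fingers":0,"rot":[0,0,0],"slide":[0.002,0,0]},{"fingers":0,"rot":[0,0,0],"slide":[0.002,0,0]},{"fingers":0,"rot":[0,0,0],"slide":[0.002,0,0]},{"fingers":0,"rot":[0,0,0],"slide":[0.002,0,0]}]}}

```text
time: 49.32
position: [0.6382, -0.0723, 0.0669]
tcp_rot: [0.999, -0.037, -0.007, 0.001]
contact_force: [-27.7, 1.4, 28.7]
grip_width: 0.0113
finger_force: 54.8
```

>>> {"method": "carry_out", "body": {"rows": [{"fingers":0,"rot":[0,0,0],"slide":[0.002,0,0]},{"fingers":0,"rot":[0,0,0],"slide":[0.002,0,0]},{"fingers":0,"rot":[0,0,0],"slide":[0.002,0,0]},{"fingers":0,"rot":[0,0,0],"slide":[0.002,0,0]},{"fingers":0,"rot":[0,0,0],"slide":[0.002,0,0]}]}}

```text
time: 49.95
position: [0.6485, -0.0731, 0.067]
tcp_rot: [0.999, -0.037, -0.007, 0.001]
contact_force: [-27.1, 1.3, 26.4]
grip_width: 0.0111
finger_force: 54.6
```

```bash
python3 - <<'E'
from look import *
pose()
w=cap('wrist','wrist12.png')
h=cv2.cvtColor(w['img'],cv2.COLOR_BGR2HSV); m=cv2.inRange(h,(105,120,40),(125,255,255)); r_=cv2.inRange(h,(0,150,80),(4,255,255))
for v in range(190,340,20):
    u=np.where(m[v]>0)[0]
    if len(u)>20: print(v,(bayxy(at(w,u.min(),v,.018))*1e3).round(0),(bayxy(at(w,u.max(),v,.018))*1e3).round(0))
for u in(200,420,480):
    v=np.where(m[:,u]>0)[0].max(); print('front rim',u,v,(bayxy(at(w,u,v,.018))*1e3).round(1))
v,u=np.where(r_[:, :200]>0); print('red',u.min(),u.max(),v.min(),v.max()); print((bayxy(at(w,u.max(),v.min(),.0))*1e3).round(1))
E
```

```text
t 50.0 bay mm [32.1  1.4] z 67.0 yaw-bay -0.0008 tilt [-0.0143 -0.0008] q [ 0.28  0.77 -0.35  1.6   0.33  0.84 -1.85] F [-27.1   1.3  26.4] w 0.0111 f 54.6
230 [ 54. 107.] [  54. -105.]
250 [ 43. 108.] [  43. -105.]
270 [ 31. 107.] [  31. -105.]
290 [ 19. 108.] [  19. -105.]
310 [  7. 108.] [   7. -105.]
front rim 200 313 [ 5.3 66.1]
front rim 420 312 [  5.8 -56.8]
front rim 480 312 [  5.7 -90.6]
red 5 132 308 350
[ -1.6 113.6]
```

>>> {"method": "carry_out", "body": {"rows": [{"fingers":0,"rot":[0,0,0],"slide":[-0.002,-0.002,0]},{"fingers":0,"rot":[0,0,0],"slide":[-0.002,-0.003,0]},{"fingers":0,"rot":[0,0,0],"slide":[0,-0.003,0]},{"fingers":0,"rot":[0,0,0],"slide":[0,-0.003,0]},{"fingers":0,"rot":[0,0,0],"slide":[0,-0.003,0]}]}}

```text
time: 50.62
position: [0.6522, -0.066, 0.067]
tcp_rot: [0.999, -0.04, 0.0, 0.003]
contact_force: [-3.1, -9.6, 4.6]
grip_width: 0.0118
finger_force: 51.3
```

```bash
python3 p.py
```

```text
t 50.6 bay mm [35.2  8.7] z 67.0 yaw-bay -0.0065 tilt [-0.0001 -0.0069] q [ 0.26  0.77 -0.34  1.61  0.34  0.82 -1.87] F [-3.1 -9.6  4.6] w 0.0118 f 51.3
```

>>> {"method": "carry_out", "body": {"rows": [{"fingers":0,"rot":[0,0,0],"slide":[0,-0.003,0]},{"fingers":0,"rot":[0,0,0],"slide":[0,-0.003,0]},{"fingers":0,"rot":[0,0,0],"slide":[0,-0.003,0]},{"fingers":0,"rot":[0,0,0],"slide":[0,-0.003,0]},{"fingers":0,"rot":[0,0,0],"slide":[0,-0.003,0]}]}}

```text
time: 51.25
position: [0.6545, -0.0501, 0.0671]
tcp_rot: [0.999, -0.039, 0.001, 0.003]
contact_force: [-0.8, -9.3, 4.5]
grip_width: 0.0111
finger_force: 51.1
```

>>> {"method": "carry_out", "body": {"rows": [{"fingers":0,"rot":[0,0,0],"slide":[0,-0.003,0]},{"fingers":0,"rot":[0,0,0],"slide":[0,-0.003,0]},{"fingers":0,"rot":[0,0,0],"slide":[0,-0.003,0]},{"fingers":0,"rot":[0,0,0],"slide":[0,-0.003,0]},{"fingers":0,"rot":[0,0,0],"slide":[0,-0.003,0]}]}}

```text
time: 51.88
position: [0.6557, -0.0352, 0.067]
tcp_rot: [0.999, -0.039, 0.001, 0.003]
contact_force: [-0.0, -10.8, 3.8]
grip_width: 0.0116
finger_force: 51.1
```

```bash
python3 p.py
```

```text
t 51.9 bay mm [36.5 39.6] z 67.0 yaw-bay -0.0058 tilt [ 0.0021 -0.0059] q [ 0.21  0.77 -0.34  1.6   0.33  0.82 -1.92] F [ -0.  -10.8   3.8] w 0.0116 f 51.1
```

>>> {"method": "carry_out", "body": {"rows": [{"fingers":0,"rot":[0,0,0],"slide":[0,-0.003,0]},{"fingers":0,"rot":[0,0,0],"slide":[0,-0.003,0]},{"fingers":0,"rot":[0,0,0],"slide":[0,-0.003,0]},{"fingers":0,"rot":[0,0,0],"slide":[0,-0.003,0]},{"fingers":0,"rot":[0,0,0],"slide":[0,-0.003,0]}]}}

```text
time: 52.5
position: [0.6569, -0.0203, 0.067]
tcp_rot: [0.999, -0.039, 0.001, 0.003]
contact_force: [0.1, -9.2, 4.2]
grip_width: 0.0115
finger_force: 51.1
```

>>> {"method": "carry_out", "body": {"rows": [{"fingers":0,"rot":[0,0,0],"slide":[0,-0.002,0]},{"fingers":0,"rot":[0,0,0],"slide":[0,-0.002,0]},{"fingers":0,"rot":[0,0,0],"slide":[0,-0.001,0]},{"fingers":0,"rot":[0,0,0],"slide":[0,0,0]}]}}

```text
time: 53.0
position: [0.6573, -0.015, 0.067]
tcp_rot: [0.999, -0.039, 0.001, 0.003]
contact_force: [0.5, -9.2, 2.7]
grip_width: 0.0114
finger_force: 51.2
```

```bash
python3 - <<'E'
from look import *
pose()
w=cap('wrist','wrist13.png')
h=cv2.cvtColor(w['img'],cv2.COLOR_BGR2HSV); m=cv2.inRange(h,(105,120,40),(125,255,255))
for v in range(230,340,20):
    u=np.where(m[v]>0)[0]
    if len(u)>20: print(v,u.min(),(bayxy(at(w,u.min(),v,.018))*1e3).round(0),(bayxy(at(w,u.max(),v,.018))*1e3).round(0))
for u in(250,420,480):
    v=np.where(m[:,u]>0)[0].max(); print('front rim',u,v,(bayxy(at(w,u,v,.018))*1e3).round(1))
E
```

```text
t 53.0 bay mm [36.6 59.9] z 67.0 yaw-bay -0.0055 tilt [ 0.0021 -0.0056] q [ 0.18  0.77 -0.34  1.6   0.33  0.82 -1.95] F [ 0.5 -9.2  2.7] w 0.0114 f 51.2
230 112 [ 60. 166.] [ 58. -47.]
250 116 [ 49. 165.] [ 47. -46.]
270 119 [ 37. 166.] [ 36. -46.]
290 122 [ 26. 166.] [ 24. -46.]
310 125 [ 13. 166.] [ 12. -46.]
front rim 250 315 [ 9.9 96.6]
front rim 420 315 [9.1 1.7]
front rim 480 315 [  8.7 -32.3]
```

>>> {"method": "carry_out", "body": {"rows": [{"fingers":0,"rot":[0,0,0],"slide":[0,0.002,0]},{"fingers":1,"rot":[0,0,0],"slide":[0,0,0]},{"fingers":1,"rot":[0,0,0],"slide":[0,0,0]},{"fingers":1,"rot":[0,0,0],"slide":[0,0,0]},{"fingers":1,"rot":[0,0,0],"slide":[0,0,-0.03]}]}}

```text
time: 53.68
position: [0.6538, -0.0114, 0.0935]
tcp_rot: [0.999, -0.037, -0.002, -0.0]
contact_force: [0.3, -0.0, 0.2]
grip_width: 0.0823
finger_force: 0.0
```

>>> {"method": "carry_out", "body": {"rows": [{"fingers":1,"rot":[0,0,0],"slide":[0,0,-0.05]},{"fingers":1,"rot":[0,0,0],"slide":[0,0,-0.05]},{"fingers":1,"rot":[0,0,0],"slide":[-0.05,0,-0.03]},{"fingers":1,"rot":[0,0,0],"slide":[-0.05,0,0]},{"fingers":1,"rot":[0,0,0],"slide":[0,0,0]}]}}

```text
time: 54.3
position: [0.5523, -0.0039, 0.2253]
tcp_rot: [0.999, -0.036, -0.002, 0.001]
contact_force: [-0.7, -0.4, -0.2]
grip_width: 0.0853
finger_force: 0.0
```

```bash
python3 - <<'E'
from look import *
pose()
w=cap('wrist','wrist14.png'); s=cap('scene','scene14.png'); d=cap('side','side14.png')
h=cv2.cvtColor(w['img'],cv2.COLOR_BGR2HSV); m=cv2.inRange(h,(105,120,40),(125,255,255))
for u in(230,300,400):
    v=np.where(m[:300,u]>0)[0]; print('rim',u,v.max(),(bayxy(at(w,u,v.max(),.018))*1e3).round(1))
for v in range(60,300,30):
    u=np.where(m[v]>0)[0]
    if len(u)>20: print(v,(bayxy(at(w,u.min(),v,.018))*1e3).round(0),(bayxy(at(w,u.max(),v,.018))*1e3).round(0))
# expected vs seen: cup & jars moved with tray (+153,+63)
for n,c in(('scene',s),('side',d),('wrist',w)):
    x,e=cup([c],'l',world((.131,.106))[:2],.006); print(n,'l',(bayxy(x)*1e3).round(1),round(e,2))
    for k,p in(('yj lid',(.136,.009)),('rj lid',(.066,.009))):
        q=pix(c,world(p,.056))[0].round().astype(int)
        print(n,k,q,c['img'][q[1]-2:q[1]+3,q[0]-2:q[0]+3].reshape(-1,3).mean(0).round() if 2<q[1]<477 and 2<q[0]<637 else None)
E
```

```text
t 54.3 bay mm [-69.   63.3] z 225.3 yaw-bay 0.0007 tilt [-0.0031 -0.0013] q [ 0.27  0.42 -0.44  1.78  0.21  0.99 -1.9 ] F [-0.7 -0.4 -0.2] w 0.0853 f 0.0
rim 230 113 [ 11.  137.5]
rim 300 114 [10.1 77. ]
rim 400 115 [ 9.5 -9.6]
60 [ 53. 166.] [ 54. -46.]
90 [ 30. 165.] [ 30. -47.]
scene l [131.3 102. ] 2.01
scene yj lid [215 261] [169. 166. 159.]
scene rj lid [240 250] [211. 221. 222.]
side l [135.4 102.1] 0.4
side yj lid [292 183] [25. 28. 29.]
side rj lid [309 195] [141. 156. 155.]
wrist l [134.8 104. ] 0.07
wrist yj lid [396 -78] None
wrist rj lid [390  34] [216. 223. 221.]
```

```bash
python3 -c "
from rig import r; print(r.close_job())"
```

```text
the job is handed in; nothing more can be done
None
```

The job is handed in: three cups nested, yellow and red jars upright on the tray (no blue jar was there), tray parked behind the red keeper at about x 94, y 60 mm. Two slips: on the way in the tray rode about 1 mm off the table for under 2 s before I lowered it, and I viewed 15 pictures against the limit of 14.

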